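# Put the lathe tools away in their shadow-foam drawer

## Task

Put the lathe tools away: lay the spanner, the caliper and the T-handled chuck key, each in its own cut-out in the foam of the open chest drawer, flat on the pocket floor. Set each tool down, do not drop it, and leave the other things where they stand. When all three are home, push the drawer fully shut without slamming it and let go.

Things in the scene. Friction and masses are not known exactly. Their poses are not given: they have to be found in the camera images.
- spanner_mid (a point): Combination spanner of bright steel, 164 mm long, flat on the bench: open two-pronged jaw at its +x end, ring at its -x end, straight flat shank between, 13 mm wide and 7 mm thick (1.5 to 8.5 mm above the underside). This point: middle of the shank, half-way up (5 mm above the underside); x along the spanner to the open jaw, z up. Grip it here, across the shank. About 130 g.
- spanner_end (a point): Point in the spanner's open jaw, 62 mm along +x from point spanner_mid, same height. Jaw end: 44 mm wide, 10 mm thick, its far edge 83 mm from the mid point. Ring end: 27 mm across, 10 mm thick, far edge at x = -81 mm.
- caliper_mid (a point): Closed, locked vernier caliper of bright steel, 170 mm long, lying flat: beam 14 mm wide, 5 mm thick, x = -105 to +65 mm; sliding body 24 mm wide, 10 mm thick, x = -20 to +46 mm; closed jaws at the +x end. This point: on the sliding body's centre line, 5 mm above the underside; x along the beam to the jaw end, z up. Grip it here, across the 24 mm body. About 140 g.
- caliper_end (a point): Point between the caliper's long jaws, at x = 49, y = -30 mm from point caliper_mid, same height. The jaws (x 33 to 65 mm, 5 mm thick) reach to y = -45 mm (long pair) and y = +21 mm (short pair).
- key_mid (a point): T-handled lathe chuck key of dark steel, lying flat: round stem 12 mm thick along x from -40 to +66 mm, then a 9 mm square end to +81 mm; at x = -40 mm a cross bar 12 mm thick, 96 mm long along y, in a hub 18 mm square. This point: on the stem, half-way up (6 mm above the underside); x along the stem away from the cross bar. Grip it here, across the stem. About 180 g.
- key_end (a point): The square end of the chuck key, 72 mm along +x from point key_mid.
- spanner_pocket (a point): Point of the spanner pocket that point spanner_mid must come to, 5 mm above the pocket floor. The spanner lies in it with its open jaw towards the drawer's handle (spanner x against drawer x). The leftmost pocket seen from the robot. Axes are the drawer's: x into the chest, away from the handle, y left, z up.
- spanner_pocket_end (a point): Where point spanner_end comes to: 62 mm along -x (drawer axes) from point spanner_pocket. Pockets are cut 10 mm deep in dark foam, have a pale floor and leave 4 mm all round the tool.
- caliper_pocket (a point): Point of the caliper pocket that point caliper_mid must come to, 5 mm above the pocket floor. The caliper lies in it with its jaw end into the chest (caliper x along drawer x) and its long jaws to -y. The rightmost pocket seen from the robot. Axes are the drawer's: x into the chest, away from the handle, y left, z up.
- caliper_pocket_end (a point): Where point caliper_end comes to: x = +49, y = -30 mm from point caliper_pocket. At its pocket point each pocket is crossed by a grey-floored finger recess 20 mm deep (10 mm below the pocket floor), 44 mm long along the tool, reaching 35 mm or more to each side of the tool's axis: fingers holding the tool at its mid point fit in there and can open some 10 mm.
- key_pocket (a point): Point of the chuck key pocket that point key_mid must come to, 6 mm above the pocket floor. The key lies in it with its cross bar towards the handle and its stem into the chest (key x along drawer x). The middle, T-shaped pocket. Axes are the drawer's: x into the chest, away from the handle, y left, z up.
- key_pocket_end (a point): Where point key_end comes to: 72 mm along +x from point key_pocket.
- drawer (a joint): How far the chest's top drawer is open, m: 0 shut, 0.24 most; starts at 0.215 to 0.24, with all pockets clear of the chest. It slides along the chest's x with about 3 N of friction and stays where left. Steel tray 262 x 284 mm filled with firm foam, its walls 16 mm and front panel 28 mm above the foam. The chest is fixed, 290 x 310 mm, 125 mm high.
- drawer_handle (a point): Middle of the drawer's handle: a level round bar 11 mm thick, 130 mm long along y, 35 mm in front of the drawer's front panel, 94 mm above the bench. Axes are the drawer's: push along +x (level, into the chest) by the amount that joint drawer reads to shut the drawer.
- oilcan: Bystander: copper oil can, 72 mm across, 92 mm high, with a thin bent spout to 170 mm high reaching 70 mm out along its x; origin under its centre.
- drill_chuck: Bystander: steel drill chuck, 44 mm across, 85 mm high, standing on the bench right of the chest; origin under its centre.
- toolholder: Bystander: dark steel lathe tool-holder block, 65 by 40 by 45 mm, with a steel bar sticking out at +x and screws on top (57 mm high in all); origin under its centre.
- parts_box: Bystander: cardboard tray 150 by 200 by 48 mm of turned parts, on the bench left of the chest; origin under the middle of its long side facing the robot.
Things that resemble listed ones, but are neither listed nor needed, are in the scene too. Leave any green or purple look-alike of the part that bears key_mid alone.

How it is judged:
On the way, in this order (a step that is already met when the one before it is completed fails the run):
1. one of the three tools (any) lies home in its own pocket, released (((distance between spanner_mid and spanner_pocket below 0.008 m and distance between spanner_end and spanner_pocket_end below 0.009 m and z of spanner_mid in the frame of spanner_pocket below 0.003 m and z of spanner_end in the frame of spanner_pocket_end below 0.003 m and contact force between the fingers and spanner below 0.3 N) or (distance between caliper_mid and caliper_pocket below 0.008 m and distance between caliper_end and caliper_pocket_end below 0.009 m and z of caliper_mid in the frame of caliper_pocket below 0.003 m and z of caliper_end in the frame of caliper_pocket_end below 0.003 m and contact force between the fingers and caliper below 0.3 N) or (distance between key_mid and key_pocket below 0.008 m and distance between key_end and key_pocket_end below 0.009 m and z of key_mid in the frame of key_pocket below 0.003 m and z of key_end in the frame of key_pocket_end below 0.003 m and contact force between the fingers and key below 0.3 N))), for 0.2 s.
2. two of the three tools lie home in their pockets, released ((((distance between spanner_mid and spanner_pocket below 0.008 m and distance between spanner_end and spanner_pocket_end below 0.009 m and z of spanner_mid in the frame of spanner_pocket below 0.003 m and z of spanner_end in the frame of spanner_pocket_end below 0.003 m and contact force between the fingers and spanner below 0.3 N) and (distance between caliper_mid and caliper_pocket below 0.008 m and distance between caliper_end and caliper_pocket_end below 0.009 m and z of caliper_mid in the frame of caliper_pocket below 0.003 m and z of caliper_end in the frame of caliper_pocket_end below 0.003 m and contact force between the fingers and caliper below 0.3 N)) or ((distance between spanner_mid and spanner_pocket below 0.008 m and distance between spanner_end and spanner_pocket_end below 0.009 m and z of spanner_mid in the frame of spanner_pocket below 0.003 m and z of spanner_end in the frame of spanner_pocket_end below 0.003 m and contact force between the fingers and spanner below 0.3 N) and (distance between key_mid and key_pocket below 0.008 m and distance between key_end and key_pocket_end below 0.009 m and z of key_mid in the frame of key_pocket below 0.003 m and z of key_end in the frame of key_pocket_end below 0.003 m and contact force between the fingers and key below 0.3 N)) or ((distance between caliper_mid and caliper_pocket below 0.008 m and distance between caliper_end and caliper_pocket_end below 0.009 m and z of caliper_mid in the frame of caliper_pocket below 0.003 m and z of caliper_end in the frame of caliper_pocket_end below 0.003 m and contact force between the fingers and caliper below 0.3 N) and (distance between key_mid and key_pocket below 0.008 m and distance between key_end and key_pocket_end below 0.009 m and z of key_mid in the frame of key_pocket below 0.003 m and z of key_end in the frame of key_pocket_end below 0.003 m and contact force between the fingers and key below 0.3 N)))), for 0.2 s.
3. all three tools lie home in their pockets, released (distance between spanner_mid and spanner_pocket below 0.008 m and distance between spanner_end and spanner_pocket_end below 0.009 m and z of spanner_mid in the frame of spanner_pocket below 0.003 m and z of spanner_end in the frame of spanner_pocket_end below 0.003 m and contact force between the fingers and spanner below 0.3 N and distance between caliper_mid and caliper_pocket below 0.008 m and distance between caliper_end and caliper_pocket_end below 0.009 m and z of caliper_mid in the frame of caliper_pocket below 0.003 m and z of caliper_end in the frame of caliper_pocket_end below 0.003 m and contact force between the fingers and caliper below 0.3 N and distance between key_mid and key_pocket below 0.008 m and distance between key_end and key_pocket_end below 0.009 m and z of key_mid in the frame of key_pocket below 0.003 m and z of key_end in the frame of key_pocket_end below 0.003 m and contact force between the fingers and key below 0.3 N), for 0.2 s.
At the end, for the whole second after the job is handed in: Each tool lies released and at rest in its own pocket, the right way round: its mid point within 8 mm and its end point within 9 mm of the pocket's points and neither more than 3 mm above them (flat on the pocket floor), and the drawer is shut to within 8 mm (all of step 3 and value of joint drawer below 0.008 m and linear speed of each of spanner, caliper, key below 0.03 m/s); the robot touches nothing.
It fails at once if a tool falls or is flung: it moves faster than 0.6 m/s while the fingers do not hold it ((linear speed of spanner above 0.6 m/s and contact force between the fingers and spanner below 0.3 N) or (linear speed of caliper above 0.6 m/s and contact force between the fingers and caliper below 0.3 N) or (linear speed of key above 0.6 m/s and contact force between the fingers and key below 0.3 N)).
It fails at once if the drawer is slammed: it closes faster than 0.5 m/s (velocity of joint drawer below -0.5 m/s).
It fails at once if the oil can, drill chuck, tool holder or parts tray is shifted by more than 30 mm (distance of any of oilcan, drill_chuck, toolholder, parts_box from where it was at the start of the episode above 0.03 m).
It also fails if it takes over 72 s, if anything falls off the work surface, if the arm or the gripper's body presses on something with over 40 N, if the wrist force passes 120 N, or if a joint passes its speed limit or range.

## Robot

A 6-joint arm with a two-finger parallel gripper is mounted at the origin on the work surface. World frame = base frame: x ahead of the robot, y to its left, z up, the work surface at z = 0. Lengths are in m, angles in rad, forces in N, time in s.
With the tool pointing down it reaches from about 0.3 to 0.95 m from the base axis. Payload 3.1 kg.
Tool frame: the origin (TCP) lies midway between the tips of the shut fingers; the grasp point (between the pads) lies 19 mm behind it; z points along the fingers, y is the line along which they close (so a half turn about z gives the same grasp; the last joint's range is limited). The gripper opens to 85 mm and grips with 20 to 120 N. Pads are 22 mm wide; open, the fingers measure 114 mm over their backs; the gripper's body (76 mm by 85 mm) begins 54 mm behind the grasp point. The pads swing forward as they close: fully open they stand 13 mm farther back than shut.
Start: joints at [-1.249, 0.308, 1.634, -0, 1.2, -0.07], TCP at [0.239, -0.578, 0.231] pointing down, gripper open.
Joint ranges: [-3.06, 3.06], [-0.79, 1.96], [0.05, 2.63], [-1.19, 4.34], [0.05, 2.64], [-2.94, 2.94]. Speed limits (rad/s): [2.79, 2.79, 3.14, 3.14, 3.14, 3.14].

## Interface

Orientations are given as a unit quaternion [x, y, z, w].
In Python, from bench import manip, viewer, job gives the robot as it stands. The module is installed in compiled form; this text tells all that it offers.
- The arm moves only by the tool play_rows, never from a script. Its argument "series" is text: rows parted by semicolons, each of 5 numbers parted by spaces: the shift along the world's x, y, z in m, then the turn about the world's z in degrees, then the closure in counts, from 0 (fully open) to 255 (shut). In form: dx dy dz yaw claw; .... A call has exactly 8 rows; each row is the pose to reach, as a shift and turn from the pose commanded when the call began; what a row does not reach only later rows make up. A row lasts 1/10 s, in which the tool goes at most 50 mm and 8.59 degrees, less where a joint would pass 70% of its speed; a pose out of reach is approached as far as the arm can. A call with a gripper value outside its range is refused whole. The fingers move at their own pace and stop on an object; "squeeze" is the grip in N (left out, the last holds). Time passes only in rows, so rows that repeat a pose let the fingers close, or fill a call up. It gives the time, the measured TCP pose, the force, the opening and the grip force at its end, in the units of the state.
- manip.read_state(): the state, without advancing time (a new reading comes with each control period).
- viewer.get_image(name): name is "side" or "top"; returns the picture (480x640x3 uint8, blue, green, red); there is no depth.
- viewer.get_calibration(name): a dict with "K" (3x3 intrinsics, pixels), "dist_coeffs" ([k1, k2, p1, p2, k3] as OpenCV has them; the pictures are not rectified), "position" and "orientation" of the camera in the world. Camera axes: x right, y down, z forward; pixel columns grow to the right and rows downward; lengths in m; the calibration is good to about 2 mm. A picture is of the moment at which its call begins. get_calibration takes no time and is no camera call.
- job.hand_in(): hands the job in; it is judged then, once.
The state is a dict: "time_s": time; "joint_pos": joint angles; "joint_vel": joint speeds; "tau": joint torques, N m; "ee_pos": TCP position; "tcp_rot": TCP orientation; "ft_force": force on the tool from outside, world axes, zero at the start; "moment": the same for the moment, N m; "width": finger opening in m; "gripper_force": force on a finger pad.
Only numpy, scipy, OpenCV 4.12 (cv2) and the standard library are available. Lean on these libraries where they do the work, as an engineer would, in place of code of your own. Each camera call takes 0.05 s, during which the arm holds its last target. There are 200 camera calls.

## Working session

There is one attempt and no reset: what is moved stays moved. The work goes in short steps, Python scripts to look and compute and a tool call to move; the robot and the scene stay as the last step left them, time stands still between calls to the robot, and variables do not carry over. Pictures are saved under pics/ and viewed, at most 10 in all, crops included, and the job is handed in when it is done.

Besides the shell and the picture viewer there is one more tool, called after "Call:" as name(argument=value, ...) on one line, values as JSON. play_rows: Moves the arm, as the interface text tells. Its arguments: {"type":"object","properties":{"series":{"type":"string"},"squeeze":{"type":"number"}},"required":["series"]}

```bash
mkdir -p pics
cat > h.py <<'E'
import numpy as np,cv2
from scipy.spatial.transform import Rotation as R
from bench import manip,viewer,job
def cal(n):
    c=viewer.get_calibration(n);return np.array(c['K'],float),np.array(c['dist_coeffs'],float),np.array(c['position'],float),R.from_quat(c['orientation']).as_matrix()
def ray(n,uv,z):
    K,d,p,M=cal(n);q=cv2.undistortPoints(np.array(uv,float).reshape(-1,1,2),K,d).reshape(-1,2)
    v=np.c_[q,np.ones(len(q))]@M.T
    return p+v*((np.broadcast_to(z,len(q))-p[2])/v[:,2])[:,None]
def proj(n,P):
    K,d,p,M=cal(n);return cv2.projectPoints((np.array(P,float).reshape(-1,3)-p)@M,np.zeros(3),np.zeros(3),K,d)[0].reshape(-1,2)
E
python3 - <<'E'
from h import *
for n in('side','top'):
    cv2.imwrite(f'pics/{n}0.png',viewer.get_image(n)); K,d,p,M=cal(n);print(n,K[0,0],d,p,M[:,2])
s=manip.read_state();print(s)
E
```

```text
side 560.3414472554457 [0.00117061 0.         0.         0.         0.        ] [-0.21514029  0.69757896  1.05559643] [ 0.52601437 -0.50063092 -0.6875155 ]
top 461.2907534526153 [0.00189139 0.         0.         0.         0.        ] [ 0.31863116 -0.02728876  1.44891084] [ 0.14377981  0.00471475 -0.98959847]
{'time_s': 0.1, 'joint_pos': array([-1.24873124e+00,  3.08965675e-01,  1.63506277e+00,  1.92741381e-05,
        1.19971136e+00, -6.97143892e-02]), 'joint_vel': array([ 0.00098489, -0.00168894, -0.00577397, -0.00021146, -0.00091948,
        0.00213521]), 'tau': array([-9.20964776e-04, -4.16406226e+01, -2.77645522e+01, -1.01309727e-04,
        4.07900559e-03,  3.12794207e-06]), 'ee_pos': array([ 0.23837861, -0.57693935,  0.23013052]), 'tcp_rot': array([ 9.80874997e-01,  1.94635782e-01, -1.26193260e-04, -1.06616785e-03]), 'ft_force': array([-0.26309232,  1.11455179, -0.19182558]), 'moment': array([ 0.02953915,  0.01280982, -0.01262244]), 'gripper_force': 0.0, 'width': 0.08558379795158724}
```

View pics/top0.png

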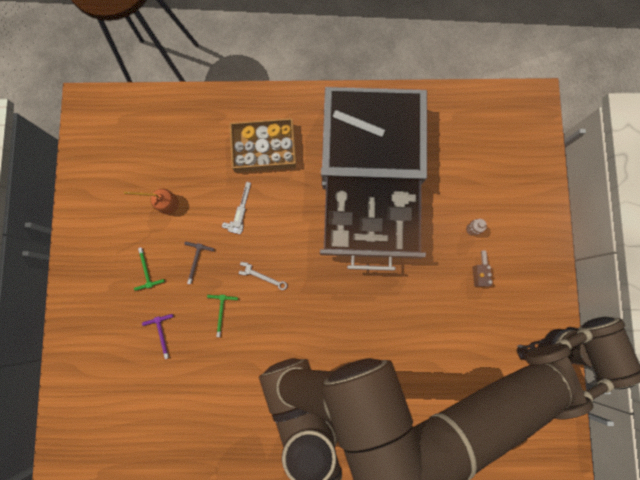

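View pics/side0.png

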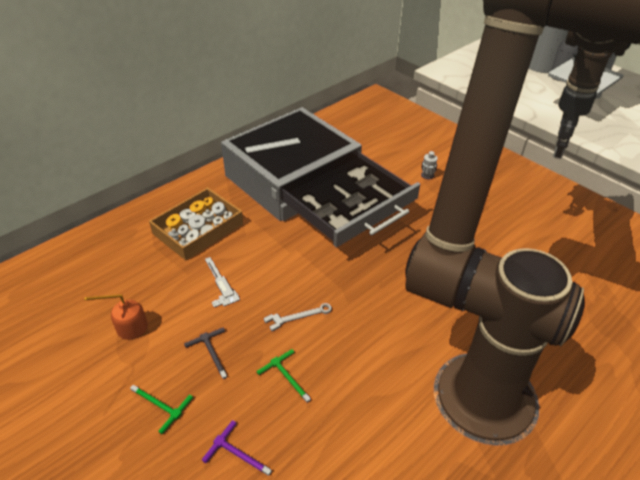

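```bash
cat > m.py <<'E'
from h import *
A=viewer.get_image('top');B=viewer.get_image('side')
def blobs(n,im,roi,mask,amin=30):
    x0,y0,x1,y1=roi;m=np.zeros(mask.shape,np.uint8);m[y0:y1,x0:x1]=mask[y0:y1,x0:x1]
    k,l,s,c=cv2.connectedComponentsWithStats(m,connectivity=8);return [(s[i,4],c[i].round(1),np.argwhere(l==i)[:,::-1]) for i in range(1,k) if s[i,4]>amin]
if __name__=='__main__':
  for n,im,rois in (('top',A,dict(sp=(232,255,295,298),ca=(215,175,262,242),key=(178,234,220,290))),('side',B,dict(sp=(255,295,338,338),ca=(198,250,248,310),key=(178,322,232,382)))):
    S=cv2.cvtColor(im,cv2.COLOR_BGR2HSV)
    low=(S[...,1]<95)
    for t,r in rois.items():
      for a,c,px in blobs(n,im,r,low):
        P=ray(n,px,0.007)[:,:2];m=P.mean(0);w,v=np.linalg.eigh(np.cov((P-m).T));u=v[:,1];q=(P-m)@v[:,::-1]
        print(n,t,a,c,'mean',m.round(4),'axis',np.degrees(np.arctan2(u[1],u[0])).round(1),'ext',q.min(0).round(4),q.max(0).round(4))
  a=cv2.resize(A[170:280,310:440],None,fx=4,fy=4,interpolation=cv2.INTER_CUBIC);b=cv2.resize(B[150:250,270:430],None,fx=3,fy=3,interpolation=cv2.INTER_CUBIC)
  cv2.imwrite('pics/drawer_top.png',a);
  c=cv2.resize(A[170:300,175:300],None,fx=4,fy=4,interpolation=cv2.INTER_CUBIC);cv2.imwrite('pics/tools.png',c);cv2.imwrite('pics/drawer_side.png',b)
E
python3 m.py
```

```text
top sp 300 [259.9 275.2] mean [0.4286 0.1588] axis 64.8 ext [-0.0901 -0.0191] [0.0734 0.0227]
top ca 457 [238.4 213.7] mean [0.6255 0.2293] axis 161.9 ext [-0.1087 -0.0389] [0.0623 0.0281]
top key 201 [195.9 257.2] mean [0.4869 0.361 ] axis 166.1 ext [-0.044  -0.0465] [0.0849 0.0457]
side sp 458 [294.4 315.9] mean [0.4304 0.1609] axis 65.1 ext [-0.0902 -0.0222] [0.072  0.0242]
side ca 570 [222.  286.8] mean [0.622  0.2334] axis 161.3 ext [-0.1127 -0.0375] [0.0601 0.0271]
side key 350 [210.1 348.7] mean [0.4886 0.362 ] axis 166.8 ext [-0.0457 -0.0457] [0.0851 0.0464]
```

View pics/drawer_top.png

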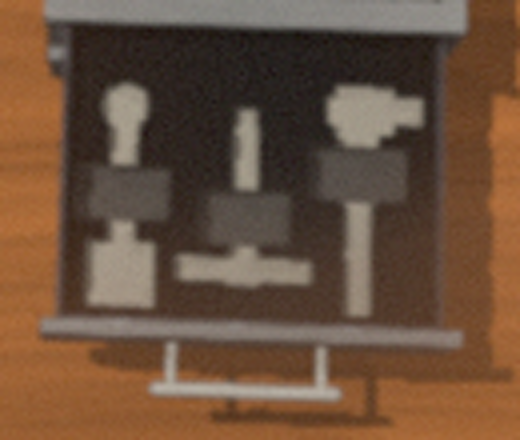

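View pics/drawer_side.png

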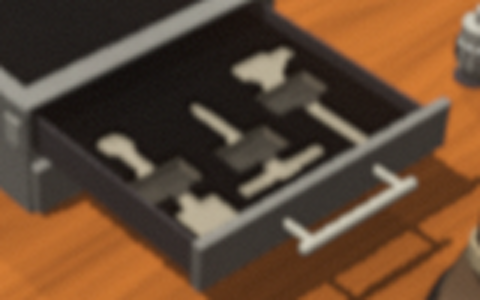

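View pics/tools.png

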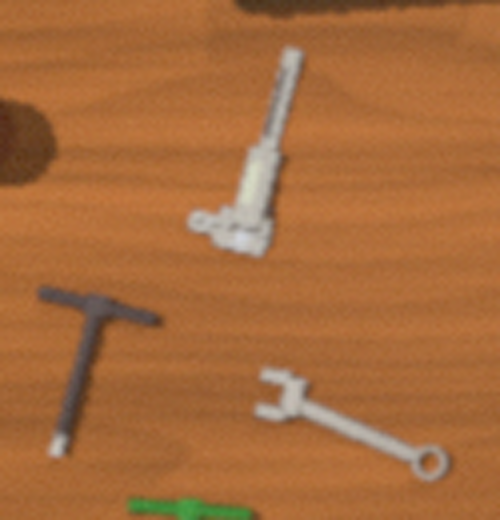

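```bash
cat > m2.py <<'E'
from m import *
def tri(a,b):
    L=[]
    for n,uv in(('top',a),('side',b)):
        p=cal(n)[2];q=ray(n,[uv],0)[0];L.append((p,(q-p)/np.linalg.norm(q-p)))
    M=sum(np.eye(3)-np.outer(d,d) for p,d in L);c=sum((np.eye(3)-np.outer(d,d))@p for p,d in L);return np.linalg.solve(M,c)
C=lambda x,y:(310+(x-1.5)/4,170+(y-1.5)/4); D=lambda x,y:(270+(x-1)/3,150+(y-1)/3)
print('panelL',tri(C(42,322),D(199,241)).round(4),'panelR',tri(C(462,334),D(448,101)).round(4))
print('handleL',tri(C(152,388),D(305,246)).round(4),'handleR',tri(C(338,394),D(413,183)).round(4))
# tools
cfg=dict(sp=(-83+0,81,-50,35,.005),ca=(0,0,-95,-25,.0045),key=(0,0,-25,55,.006))
res={}
for n,im,rois in (('top',A,dict(sp=(232,255,295,298),ca=(215,175,262,242),key=(178,234,220,290))),('side',B,dict(sp=(255,295,338,338),ca=(198,250,248,310),key=(178,322,232,382)))):
    S=cv2.cvtColor(im,cv2.COLOR_BGR2HSV)
    for t,r in rois.items():
        px=max(blobs(n,im,r,S[...,1]<95),key=lambda b:b[0])[2]
        lo,hi,s0,s1={'sp':(-81,83,-50,35),'ca':(-105,65,-95,-25),'key':(-49,81,-20,60)}[t]
        P=ray(n,px,{'sp':.005,'ca':.004,'key':.006}[t])[:,:2];m=P.mean(0);w,v=np.linalg.eigh(np.cov((P-m).T));u=v[:,1]
        if u@np.array({'sp':(0,1),'ca':(-1,0),'key':(-1,0)}[t])<0:u=-u
        for _ in range(5):
            q=(P-m)@u; m=m+u*((q.max()+q.min())/2-(lo+hi)/2000); q=(P-m)@u*1000
            k=(q>s0)&(q<s1);
            f=cv2.fitLine(P[k].astype(np.float32),cv2.DIST_HUBER,0,.001,.001).ravel();d=f[:2]*np.sign(f[:2]@u);m=f[2:]+d*((m-f[2:])@d);u=d
        print(n,t,'mid',m.round(4),'dir',np.degrees(np.arctan2(u[1],u[0])).round(2),'len',round(np.ptp((P-m)@u),4))
# pockets
for zf in (.055,.06,.065):
  S=cv2.cvtColor(A,cv2.COLOR_BGR2HSV);
  for a,c,px in blobs('top',A,(327,188,420,250),S[...,2]>105,8):
    P=ray('top',px,zf)[:,:2];print(zf,a,c,'mean',P.mean(0).round(4),'min',P.min(0).round(4),'max',P.max(0).round(4))
E
python3 m2.py
```

```text
panelL [ 0.4911 -0.0302  0.124 ] panelR [ 0.4808 -0.3359  0.1149]
handleL [ 0.4449 -0.1104  0.1   ] handleR [ 0.441  -0.2471  0.093 ]
top sp mid [0.424  0.1507] dir 66.26 len 0.1635
top ca mid [0.6279 0.2255] dir 166.1 len 0.1719
top key mid [0.4826 0.3623] dir 166.01 len 0.129
side sp mid [0.4265 0.151 ] dir 66.3 len 0.1622
side ca mid [0.6297 0.2256] dir 167.0 len 0.1726
side key mid [0.4856 0.3623] dir 166.07 len 0.131
0.055 157 [341.1 199.7] mean [ 0.6569 -0.0963] min [ 0.6244 -0.1119] max [ 0.6846 -0.0807]
0.055 266 [402.2 198.3] mean [ 0.6598 -0.2856] min [ 0.6355 -0.3254] max [ 0.6801 -0.2537]
0.055 108 [371.5 207.8] mean [ 0.6307 -0.1898] min [ 0.6017 -0.198 ] max [ 0.6616 -0.1815]
0.055 186 [399.2 234.4] mean [ 0.547  -0.2727] min [ 0.5048 -0.2825] max [ 0.5917 -0.2616]
0.055 319 [340.  236.9] mean [ 0.5403 -0.0913] min [ 0.5121 -0.1162] max [ 0.5806 -0.0636]
0.055 238 [370.5 236.8] mean [ 0.5402 -0.1847] min [ 0.527  -0.2351] max [ 0.5581 -0.1342]
0.055 16 [334.5 249. ] mean [ 0.5032 -0.0742] min [ 0.503 -0.097] max [ 0.5034 -0.0513]
0.06 157 [341.1 199.7] mean [ 0.6557 -0.
[... 524 characters left out ...]
an [ 0.5025 -0.074 ] min [ 0.5024 -0.0968] max [ 0.5027 -0.0512]
0.065 157 [341.1 199.7] mean [ 0.6544 -0.0958] min [ 0.6222 -0.1113] max [ 0.682  -0.0803]
0.065 266 [402.2 198.3] mean [ 0.6574 -0.2837] min [ 0.6333 -0.3232] max [ 0.6775 -0.2521]
0.065 108 [371.5 207.8] mean [ 0.6284 -0.1887] min [ 0.5996 -0.1968] max [ 0.6592 -0.1804]
0.065 186 [399.2 234.4] mean [ 0.5454 -0.2709] min [ 0.5035 -0.2806] max [ 0.5898 -0.2599]
0.065 319 [340.  236.9] mean [ 0.5388 -0.0908] min [ 0.5107 -0.1155] max [ 0.5787 -0.0634]
0.065 238 [370.5 236.8] mean [ 0.5386 -0.1836] min [ 0.5255 -0.2336] max [ 0.5563 -0.1334]
0.065 16 [334.5 249. ] mean [ 0.5019 -0.0738] min [ 0.5017 -0.0965] max [ 0.502  -0.0511]
```

```bash
cat > orth.py <<'E'
from m import *
def ortho(n,im,o,yaw,z,xr,yr,r=.0005):
    xs=np.arange(*xr,r);ys=np.arange(*yr,r);X,Y=np.meshgrid(xs,ys,indexing='ij');c,s=np.cos(yaw),np.sin(yaw)
    W=np.stack([o[0]+c*X-s*Y,o[1]+s*X+c*Y,np.full_like(X,z)],-1)
    uv=proj(n,W).reshape(*X.shape,2).astype(np.float32);return xs,ys,cv2.remap(cv2.cvtColor(im,cv2.COLOR_BGR2GRAY),uv,None,cv2.INTER_CUBIC).astype(float)
def edges(t,p,thr):
    s=p>thr;i=np.flatnonzero(s[1:]!=s[:-1]);return [(round(1000*(t[k]+(thr-p[k])/(p[k+1]-p[k])*(t[1]-t[0])),1),'+' if s[k+1] else '-') for k in i]
if __name__=='__main__':
  o=np.array([.6,-.19]);
  print('yaw handle',[ray('top',[C],.094)[0].round(4) for C in((347.6,266.6),(394.1,268.1))])
  z=.079;yaw=np.radians(-2.0)
  xs,ys,g=ortho('top',A,o,yaw,z,(-.11,.10),(-.15,.14))
  cv2.imwrite('pics/ortho.png',g[::-1,::-1])
  st=lambda y,w=.004:g[:,abs(ys-y)<w].mean(1); sl=lambda a,b:g[(xs>a)&(xs<b)].mean(0)
  for y in(.093,.0,-.078): print('col',y,edges(xs,st(y),100))
  for a,b in((-.085,-.06),(-.085,-.045),(-.055,-.045),(.03,.045),(.06,.07)): print('row',a,b,edges(ys,sl(a,b),100))
E
python3 orth.py
```

```text
yaw handle [array([ 0.4455, -0.1108,  0.094 ]), array([ 0.4401, -0.2475,  0.094 ])]
col 0.093 [(np.float64(-103.4), '-'), (np.float64(-95.2), '+'), (np.float64(-28.5), '-'), (np.float64(13.5), '+'), (np.float64(75.7), '-')]
col 0.0 [(np.float64(-105.2), '-'), (np.float64(-77.1), '+'), (np.float64(-45.7), '-'), (np.float64(-3.3), '+'), (np.float64(57.6), '-')]
col -0.078 [(np.float64(-105.0), '-'), (np.float64(-97.4), '+'), (np.float64(-9.5), '-'), (np.float64(31.8), '+'), (np.float64(79.2), '-')]
row -0.085 -0.06 [(np.float64(-89.1), '+'), (np.float64(-71.4), '-'), (np.float64(-41.1), '+'), (np.float64(51.1), '-'), (np.float64(72.8), '+'), (np.float64(122.0), '-')]
row -0.085 -0.045 [(np.float64(-89.1), '+'), (np.float64(-71.0), '-'), (np.float64(-7.4), '+'), (np.float64(19.9), '-'), (np.float64(45.5), '+'), (np.float64(49.0), '-'), (np.float64(73.0), '+'), (np.float64(121.8), '-')]
row -0.055 -0.045 [(np.float64(-89.0), '+'), (np.float64(-70.2), '-'), (np.float64(-4.1), '+'), (np.float64(13.9), '-'), (np.float64(73.5), '+'), (np.float64(120.8), '-')]
row 0.03 0.045 [(np.float64(-95.8), '+'), (np.float64(-65.5), '-'), (np.float64(-3.9), '+'), (np.float64(12.6), '-'), (np.float64(87.1), '+'), (np.float64(106.2), '-')]
row 0.06 0.07 [(np.float64(-128.2), '+'), (np.float64(-56.4), '-'), (np.float64(81.4), '+'), (np.float64(111.9), '-')][ WARN:0@3.981] global loadsave.cpp:1063 imwrite_ Unsupported depth image for selected encoder is fallbacked to CV_8U.
```

View pics/ortho.png

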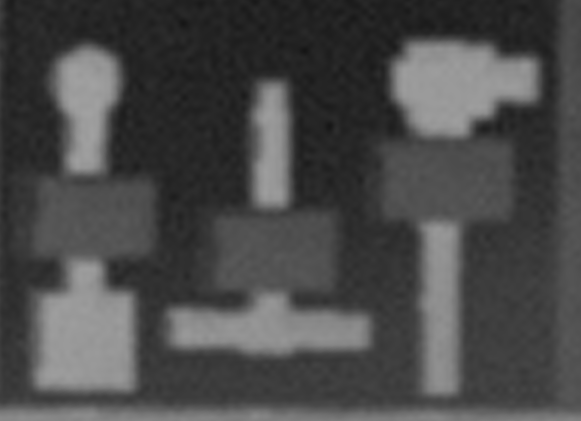

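Call:
play_rows(series="0.185 0.729 0 44 60;0.185 0.729 0 44 60;0.185 0.729 0 44 60;0.185 0.729 0 44 60;0.185 0.729 0 44 60;0.185 0.729 0 44 60;0.185 0.729 0 44 60;0.185 0.729 0 44 60", squeeze=40)

```text
time_s: 1.2
ee_pos: [0.3372, -0.1882, 0.2316]
tcp_rot: [0.837, 0.548, 0.0, 0.001]
ft_force: [1.4, -0.3, 0.3]
width: 0.0652
gripper_force: 0.0
```

Call:
play_rows(series="0.087 0.341 0 0 60;0.087 0.341 0 0 60;0.087 0.341 0 0 60;0.087 0.341 0 0 60;0.087 0.341 0 0 60;0.087 0.341 0 0 60;0.087 0.341 0 0 60;0.087 0.341 -0.05 0 60")

```text
time_s: 2.0
ee_pos: [0.4324, 0.1583, 0.1882]
tcp_rot: [0.835, 0.551, 0.01, 0.002]
ft_force: [1.5, 0.4, -0.8]
width: 0.0649
gripper_force: 0.0
```

Run:
```python
from h import *
s=manip.read_state();q=s['tcp_rot'];M=R.from_quat(q).as_matrix()
print(s['time_s'],s['ee_pos'].round(4),np.degrees(np.arctan2(M[1,0],M[0,0])),M[:,2].round(3))
A=viewer.get_image('top');B=viewer.get_image('side')
P=s['ee_pos'];print(proj('top',[P]),proj('side',[P]))
u=proj('side',[P])[0].astype(int)
b=cv2.resize(B[u[1]-60:u[1]+50,u[0]-60:u[0]+60],None,fx=4,fy=4,interpolation=cv2.INTER_CUBIC);cv2.imwrite('pics/hov.png',b);print(u)
```

```text
2.0 [0.4324 0.1583 0.1882] 66.81991750082379 [ 0.02   0.007 -1.   ]
[[251.55507523 268.78565426]] [[293.19468188 261.5811969 ]]
[293 261]
```

View pics/hov.png

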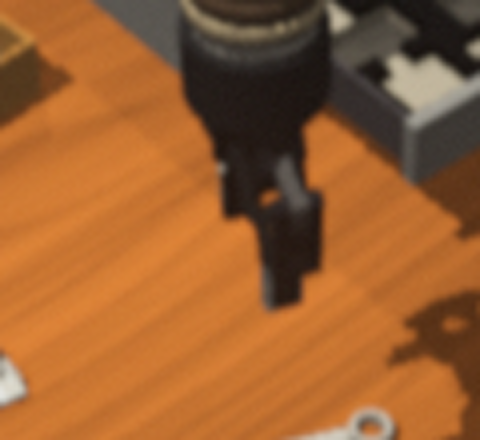

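Call:
play_rows(series="0 0 -0.03 0 60;0 0 -0.06 0 60;0 0 -0.09 0 60;0 0 -0.12 0 60;0 0 -0.14 0 60;0 0 -0.15 0 60;0 0 -0.15 0 60;0 0 -0.15 0 60")

```text
time_s: 2.9
ee_pos: [0.4252, 0.1509, 0.0324]
tcp_rot: [0.837, 0.548, 0.001, 0.0]
ft_force: [-0.1, -0.1, 0.3]
width: 0.0654
gripper_force: 0.0
```

Call:
play_rows(series="0 0 -0.015 0 60;0 0 -0.027 0 60;0 0 -0.03 0 60;0 0 -0.03 0 255;0 0 -0.03 0 255;0 0 -0.03 0 255;0 0 -0.03 0 255;0 0 -0.03 0 255")

```text
time_s: 3.7
ee_pos: [0.4248, 0.1513, 0.002]
tcp_rot: [0.837, 0.548, 0.001, 0.0]
ft_force: [-0.1, -0.5, 3.5]
width: 0.0117
gripper_force: 40.4
```

Call:
play_rows(series="0 0 0.01 0 255;0 0 0.03 0 255;0 0 0.07 0 255;0 0 0.11 0 255;0 0 0.15 0 255;0.02 -0.028 0.17 8 255;0.04 -0.056 0.17 16 255;0.06 -0.084 0.17 24 255", squeeze=60)

```text
time_s: 4.5
ee_pos: [0.4848, 0.0664, 0.173]
tcp_rot: [0.702, 0.712, 0.001, 0.001]
ft_force: [0.2, -0.2, -2.3]
width: 0.0108
gripper_force: 60.3
```

Call:
play_rows(series="0.02 -0.03 0 8.5 255;0.04 -0.06 0 17 255;0.06 -0.09 0 25.5 255;0.08 -0.12 0 34 255;0.1 -0.14 0 42.5 255;0.1106 -0.1593 0 51 255;0.1106 -0.1593 0 59.5 255;0.1106 -0.1593 0 68 255")

```text
time_s: 5.3
ee_pos: [0.594, -0.093, 0.1709]
tcp_rot: [0.185, 0.983, 0.0, -0.001]
ft_force: [-0.4, 1.0, -1.9]
width: 0.0109
gripper_force: 60.3
```

Call:
play_rows(series="0 0 0 8.5 255;0 0 0 16 255;0 0 0 19.5 255;0 0 0 19.5 255;0 0 -0.02 19.5 255;0 0 -0.03 19.5 255;0 0 -0.03 19.5 255;0 0 -0.03 19.5 255")

```text
time_s: 6.1
ee_pos: [0.5942, -0.0921, 0.141]
tcp_rot: [0.018, 1.0, 0.0, -0.001]
ft_force: [0.3, -0.3, -1.5]
width: 0.0103
gripper_force: 60.2
```

```bash
cat > hov.py <<'E'
from h import *
import sys
s=manip.read_state();M=R.from_quat(s['tcp_rot']).as_matrix()
print(s['time_s'],s['ee_pos'].round(4),'yaw',np.degrees(np.arctan2(M[1,0],M[0,0])).round(2),'w',s['width'],'f',s['ft_force'].round(1))
n=sys.argv[1];a,b=viewer.get_image('top'),viewer.get_image('side')
np.save('a.npy',a);np.save('b.npy',b)
u=proj('top',[s['ee_pos']])[0].astype(int);v=proj('side',[s['ee_pos']])[0].astype(int);print(u,v)
c=[cv2.resize(i[w[1]-45:w[1]+45,w[0]-48:w[0]+48],None,fx=4,fy=4,interpolation=cv2.INTER_CUBIC) for i,w in((a,u),(b,v))]
cv2.imwrite(f'pics/{n}.png',np.hstack(c))
E
python3 hov.py sp1
```

```text
6.1 [ 0.5942 -0.0921  0.141 ] yaw 177.92 w 0.010335505469996308 f [ 0.3 -0.3 -1.5]
[341 213] [325 194]
```

View pics/sp1.png

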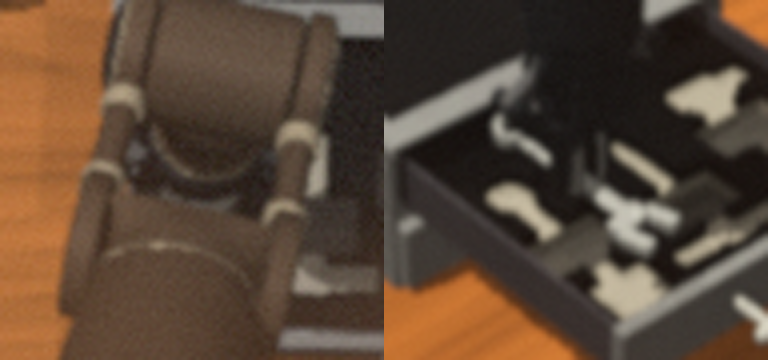

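Run:
```python
from h import *
m=np.array([.5942,-.0921,.144]);d=np.array([-np.cos(np.radians(2.1)),np.sin(np.radians(2.1)),0])
for x in(83,-81,-67): 
    p=proj('side',[m+d*x/1000])[0];print(x,p,((p-[325-48,194-45])*4+[384,0]).round())
```

```text
83 [347.50338336 209.36619716] [666. 241.]
-81 [305.51703962 178.72561913] [498. 119.]
-67 [308.90421994 181.1975348 ] [512. 129.]
```

Run:
```python
from h import *
b=np.load('b.npy');c=cv2.resize(b[165:225,295:360],None,fx=9,fy=9,interpolation=cv2.INTER_CUBIC)
m=np.array([.5942,-.0921,.144]);d=np.array([-np.cos(np.radians(2.1)),np.sin(np.radians(2.1)),0]);l=np.array([d[1],-d[0],0])
def pt(x,y,z=0):
    p=proj('side',[m+d*x/1000+l*y/1000+[0,0,z/1000]])[0];return tuple(int(v) for v in (p-[295,165])*9+4)
for P in((83,22),(83,-22),(-81,0),(-67,13),(-67,-13),(50,0)): cv2.circle(c,pt(*P),4,(0,0,255),-1)
cv2.imwrite('pics/sp2.png',c)
```

```text
(no output)
```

View pics/sp2.png

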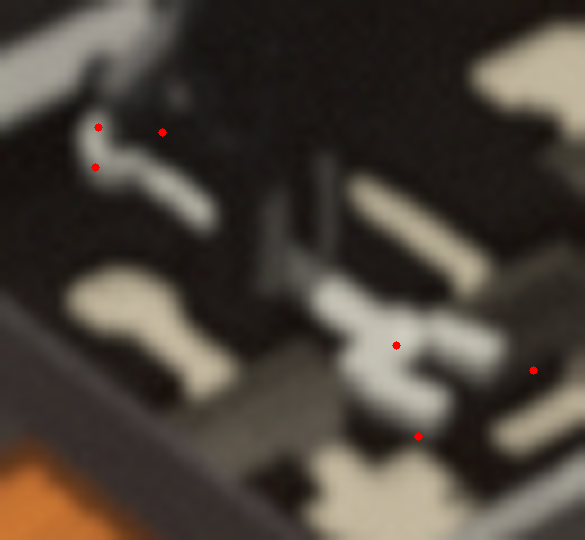

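Run:
```python
from h import *
th=np.linspace(0,2*np.pi,200)
def P(m,ang,x,y,z):
    c,s=np.cos(ang),np.sin(ang);x=np.atleast_1d(x)/1000;y=np.atleast_1d(y)/1000
    W=np.c_[m[0]+c*x-s*y,m[1]+s*x+c*y,np.full(x.shape,z)];return ((proj('side',W)-[295,165])*9+4)
a=np.radians(-2.2)
for zf in(.076,.079,.082):
  r=P((.5946,-.0926),a,67.5+17.5*np.cos(th),17.5*np.sin(th),zf);print('pocket ring floor',zf,'leftmost',r[r[:,0].argmin()].round(),'top',r[r[:,1].argmin()].round())
  print('  jaw pocket corners far',P((.5946,-.0926),a,[-37,-37,22,22],[26,-26,10.5,-10.5],zf).round().tolist())
r=P((.5942,-.0921),a,67.5+13.5*np.cos(th),13.5*np.sin(th),.144);print('tool ring left',r[r[:,0].argmin()].round(),'bottom',r[r[:,1].argmax()].round())
print('tool jaw tips',P((.5942,-.0921),a,[-83,-83],[22,-22],.144).round().tolist())
```

```text
pocket ring floor 0.076 leftmost [ 71. 326.] top [129. 289.]
  jaw pocket corners far [[292.0, 539.0], [424.0, 463.0], [200.0, 415.0], [254.0, 386.0]]
pocket ring floor 0.079 leftmost [ 71. 319.] top [129. 282.]
  jaw pocket corners far [[292.0, 531.0], [425.0, 455.0], [200.0, 407.0], [254.0, 378.0]]
pocket ring floor 0.082 leftmost [ 71. 311.] top [129. 274.]
  jaw pocket corners far [[292.0, 524.0], [425.0, 448.0], [200.0, 400.0], [254.0, 370.0]]
tool ring left [ 82. 149.] bottom [128. 177.]
tool jaw tips [[418.0, 437.0], [534.0, 371.0]]
```

Call:
play_rows(series="0 0 -0.02 0 255;0 0 -0.035 0 255;0 0 -0.045 0 255;0 0 -0.047 0 255;0 0 -0.049 0 255;0 0 -0.051 0 255;0 0 -0.053 0 255;0 0 -0.053 0 255")

```text
time_s: 7.0
ee_pos: [0.5948, -0.0923, 0.0885]
tcp_rot: [0.018, 1.0, -0.0, 0.0]
ft_force: [0.4, -0.0, -0.3]
width: 0.0106
gripper_force: 60.2
```

Call:
play_rows(series="0 0 -0.001 0 255;0 0 -0.002 0 255;0 0 -0.003 0 255;0 0 -0.004 0 255;0 0 -0.005 0 255;0 0 -0.005 0 255;0 0 -0.005 0 255;0 0 -0.005 0 255")

```text
time_s: 7.8
ee_pos: [0.5947, -0.0923, 0.0841]
tcp_rot: [0.018, 1.0, -0.0, -0.0]
ft_force: [-3.2, -0.3, 5.4]
width: 0.0109
gripper_force: 61.0
```

Call:
play_rows(series="0 0 -0.001 0 255;0 0 -0.001 0 255;0 0 -0.002 0 255;0 0 -0.002 0 255;0 0 -0.002 0 255;0 0 -0.002 0 255;0 0 -0.002 0 255;0 0 -0.002 0 255")

```text
time_s: 8.6
ee_pos: [0.5966, -0.0924, 0.0841]
tcp_rot: [0.018, 1.0, -0.0, 0.002]
ft_force: [-2.6, 0.9, 10.7]
width: 0.0102
gripper_force: 61.7
```

Run:
```python
from h import *
s=manip.read_state();print(s['ee_pos'].round(4),s['ft_force'].round(1),s['moment'].round(2))
b=viewer.get_image('side');np.save('b.npy',b)
# bright, whiter-than-pale mask around the spanner
c=b[165:225,295:360].astype(int);S=cv2.cvtColor(b,cv2.COLOR_BGR2HSV)[165:225,295:360]
for y in range(10,60): print(''.join('#' if v>140 and s_<35 else '+' if v>140 else '.' for v,s_ in zip(S[y,:,2],S[y,:,1])))
```

```text
[ 0.5966 -0.0924  0.0841] [-2.6  0.9 10.7] [0.22 0.51 0.02]
#####..................................................++++++++++
###.........................................................+++++
#.............................................................+++
..............................................................+++
.................................................................
.................................................................
.................................................................
.................................................................
.................................................................
.................................................................
.................................................................
.................................................................
.................................................................
.................................................................
.................................................................
..............................................+++.
[... 1559 characters left out ...]
.........#####..........................
..................................######.........................
...................................#############................#
..+++...............................##############............###
++++++..............................+###############........#####
+++++++.............................++###############......####..
++++++++...........................+++#######...######...####....
+++++++++..........................++#######......##########.....
+++++++++++........................++#######...++...######.......
++++++++++++..........................#######+++++######.........
+++++++++++++..........................#######+++#####...........
```

Run:
```python
from h import *
th=np.linspace(0,2*np.pi,200);a=np.radians(-2.2)
def P(m,x,y,z):
    c,s=np.cos(a),np.sin(a);x=np.atleast_1d(x)/1000;y=np.atleast_1d(y)/1000
    W=np.c_[m[0]+c*x-s*y,m[1]+s*x+c*y,np.full(x.shape,z)];return proj('side',W)-[295,165]
m=(.5966,-.0924)
for z in(.087,.092):
  r=P(m,67.5+13.5*np.cos(th),13.5*np.sin(th),z);print(z,'ring left',r[:,0].min().round(1),'bot',r[:,1].max().round(1),'top',r[:,1].min().round(1),'tips',P(m,[-83,-83,-40],[22,-22,-22],z+.005).round(1).tolist())
b=np.load('b.npy');S=cv2.cvtColor(b,cv2.COLOR_BGR2HSV)[180:240,300:365]
for y in range(10,60): print(y+15,''.join('#' if v>140 and s_<38 else '+' if v>120 else '.' for v,s_ in zip(S[y,:,2],S[y,:,1])))
```

```text
0.087 ring left 8.4 bot 35.5 top 29.2 tips [[44.6, 63.0], [57.2, 55.6], [46.0, 47.3]]
0.092 ring left 8.4 bot 34.1 top 27.8 tips [[44.7, 61.6], [57.3, 54.2], [46.1, 45.9]]
25 .........................................+++.....................
26 .........................................++++....................
27 .........................................+++++...................
28 ...........................................++++..................
29 ............................................+++..................
30 .................................................................
31 ....##...........................................................
32 ...+##+..........................................................
33 ...+####+........................................................
34 ....+####........................................................
35 .................................................................
36 ...........+.....................................................
37 ............+....................................................
38 .............++.............
[... 1821 characters left out ...]
..........
65 ++++++++++++++++...................+##++.........................
66 ++++++++++++++++++.................+++...........................
67 +++++++++++++++++++..............................................
68 +++++++++++++++++++++............................................
69 ++++++++++++++++++++++...........................................
70 ++++++++++++++++++++++++.........................................
71 +++++++++++++++++++++++++........................................
72 +++++++++++++++++++++++++........................................
73 ++++++++++++++++++++++++++.......................................
74 ++++++++++++++++++++++++++++.....................................
```

Call:
play_rows(series="0 0 0.001 0 255;0 0 0.002 0 255;0 0 0.002 0 210;0 0 0.002 0 205;0 0 0.002 0 200;0 0 0.002 0 195;0 0 0.002 0 190;0 0 0.002 0 190")

```text
time_s: 9.45
ee_pos: [0.5945, -0.0922, 0.0831]
tcp_rot: [0.018, 1.0, 0.0, -0.0]
ft_force: [-0.0, 0.5, 0.4]
width: 0.0219
gripper_force: 0.0
```

Run:
```python
from h import *
b=viewer.get_image('side');np.save('b2.npy',b);S=cv2.cvtColor(b,cv2.COLOR_BGR2HSV)[180:240,300:365]
s=manip.read_state();print(s['ee_pos'].round(4),s['ft_force'].round(1),s['width'])
for y in range(10,55): print(y+15,''.join('#' if v>140 and s_<38 else '+' if v>120 else '.' for v,s_ in zip(S[y,:,2],S[y,:,1])))
```

```text
[ 0.5946 -0.0923  0.0832] [ 0.   0.5 -0.3] 0.021743143108245034
25 ..........................................++.....................
26 ..........................................+++....................
27 ..........................................+++++..................
28 ...........................................++++..................
29 ............................................+++..................
30 .................................................................
31 ....##...........................................................
32 ...+##+..........................................................
33 ...+###+.........................................................
34 ....+##+.........................................................
35 .................................................................
36 .................................................................
37 .................................................................
38 .................................................................
39 .................................................................
4
[... 1368 characters left out ...]
.........#
60 ++++++++++........................+############+................+
61 +++++++++++........................+#########++..................
62 ++++++++++++........................++######+....................
63 +++++++++++++.......................++####+......................
64 +++++++++++++++.....................+###++.......................
65 ++++++++++++++++...................+##++.........................
66 ++++++++++++++++++.................+++...........................
67 +++++++++++++++++++..............................................
68 +++++++++++++++++++++............................................
69 ++++++++++++++++++++++...........................................
```

Call:
play_rows(series="0 0 0.01 0 190;0 0 0.03 0 190;0 0 0.07 0 190;0 0 0.11 0 150;0.004 0.04 0.12 -8 120;0.008 0.08 0.12 -11.5 120;0.013 0.125 0.12 -11.5 120;0.018 0.17 0.12 -11.5 120")

```text
time_s: 10.3
ee_pos: [0.613, 0.079, 0.2048]
tcp_rot: [0.118, 0.993, 0.0, 0.001]
ft_force: [1.1, 0.1, 0.1]
width: 0.0453
gripper_force: 0.0
```

Call:
play_rows(series="0.005 0.045 0 0 120;0.01 0.09 0 0 120;0.0154 0.135 0 0 120;0.0154 0.1478 0 0 120;0.0154 0.1478 -0.04 0 120;0.0154 0.1478 -0.08 0 120;0.0154 0.1478 -0.12 0 120;0.0154 0.1478 -0.15 0 120")

```text
time_s: 11.1
ee_pos: [0.6267, 0.2247, 0.0512]
tcp_rot: [0.118, 0.993, -0.001, -0.001]
ft_force: [-0.2, -0.2, -0.5]
width: 0.045
gripper_force: 0.0
```

Run:
```python
from h import *
s=manip.read_state();M=R.from_quat(s['tcp_rot']).as_matrix();print(s['ee_pos'].round(4),np.degrees(np.arctan2(M[1,0],M[0,0])).round(2),s['width'])
np.save('at.npy',viewer.get_image('top'))
import m
from orth import ortho,edges
A=np.load('at.npy');o=np.array([.6,-.19])
# spanner now bright whitish vs pale: low saturation mask -> coordinates in drawer frame at z=.09
S=cv2.cvtColor(A,cv2.COLOR_BGR2HSV)[195:260,325:362]
for r in S: print(''.join('#' if v>140 and s_<38 else '+' if v>120 else '.' for s_,v in zip(r[:,1],r[:,2])))
```

```text
[0.6267 0.2247 0.0512] 166.45 0.044973581019188705
+...........##+.+####................
+...........##+++####+...............
+...........#####+###................
+...........+########................
+...........+######+.................
+............++###+..................
+.............+###+..................
+.............####+..................
+.............####+..................
+.............####+..................
..............####+..................
..............####+..................
..............####+..................
+............+####+..................
+............+####+..................
+.............####+..................
..............####+..................
..............####+..................
..............####+..................
..............####...................
..............####...................
..............####...................
..............####...................
..............####...................
..............####...................
..............####...................
..............####...................
..............####.....
[... 720 characters left out ...]
##..............
........+####++++++###+..............
.......++#####+++++++++..............
.......++####+++++++++++.............
........++.....++++++++..............
.....................................
.....................................
.....................................
........++++++++.+...+...............
........+#######++++#+###+++#+++####+
........+############################
.........+++++++++++++++++++++####+##
...........................+.++++++++
+++++................................
++++++++++++...............++........
++++++++++++..............+##+.......
++++++++..................+##+.......
++++++++..................+#+........
+++++++++.................+##........
```

Call:
play_rows(series="0 0 -0.02 0 120;0 0 -0.04 0 120;0 0 -0.05 0 120;0 0 -0.05 0 120;0 0 -0.05 0 255;0 0 -0.05 0 255;0 0 -0.05 0 255;0 0 -0.05 0 255", squeeze=60)

```text
time_s: 12.05
ee_pos: [0.6298, 0.226, 0.0056]
tcp_rot: [0.118, 0.993, 0.001, 0.002]
ft_force: [-1.3, -1.1, 6.7]
width: 0.0216
gripper_force: 59.4
```

Call:
play_rows(series="0 0 0.01 0 255;0 0 0.03 0 255;0 0 0.06 0 255;0 0 0.1 0 255;0 0 0.14 -8.5 255;0 -0.03 0.17 -17 255;-0.001 -0.06 0.18 -25.5 255;-0.002 -0.09 0.18 -34 255")

```text
time_s: 12.85
ee_pos: [0.6276, 0.1352, 0.187]
tcp_rot: [0.405, 0.914, 0.002, 0.003]
ft_force: [-0.6, -0.3, -2.7]
width: 0.0213
gripper_force: 59.0
```

Call:
play_rows(series="-0.001 -0.04 0 -8.5 255;-0.003 -0.08 0 -17 255;-0.004 -0.12 0 -25.5 255;-0.006 -0.16 0 -34 255;-0.008 -0.2 0 -42.5 255;-0.01 -0.24 0 -51 255;-0.012 -0.28 0 -59.5 255;-0.013 -0.31 0 -68 255")

```text
time_s: 13.65
ee_pos: [0.6121, -0.1768, 0.1833]
tcp_rot: [0.848, 0.53, -0.0, 0.0]
ft_force: [0.2, 0.0, -1.0]
width: 0.0214
gripper_force: 59.0
```

Call:
play_rows(series="-0.0015 -0.03 0 -8.5 255;-0.003 -0.06 0 -17 255;-0.005 -0.08 0 -25.5 255;-0.0053 -0.0951 0 -34 255;-0.0053 -0.0951 0 -42.5 255;-0.0053 -0.0951 0 -51 255;-0.0053 -0.0951 0 -59.5 255;-0.0053 -0.0951 0 -66.5 255")

```text
time_s: 14.45
ee_pos: [0.6071, -0.2693, 0.183]
tcp_rot: [1.0, -0.021, -0.001, -0.0]
ft_force: [0.3, 0.7, -2.5]
width: 0.0214
gripper_force: 59.0
```

Call:
play_rows(series="0 0 -0.01 0 255;0 0 -0.02 0 255;0 0 -0.03 0 255;0 0 -0.04 0 255;0 0 -0.04 0 255;0 0 -0.04 0 255;0 0 -0.04 0 255;0 0 -0.04 0 255")

```text
time_s: 15.25
ee_pos: [0.6083, -0.2698, 0.1441]
tcp_rot: [1.0, -0.018, 0.001, 0.0]
ft_force: [-0.2, 0.4, -2.8]
width: 0.0217
gripper_force: 59.0
```

```bash
cat > hv.py <<'E'
from h import *
import sys
s=manip.read_state();M=R.from_quat(s['tcp_rot']).as_matrix();print(s['time_s'],s['ee_pos'].round(4),np.degrees(np.arctan2(M[1,0],M[0,0])).round(2),s['width'],s['ft_force'].round(1))
x0,y0,x1,y1=map(int,sys.argv[2:6]);b=viewer.get_image(sys.argv[1]);S=cv2.cvtColor(b,cv2.COLOR_BGR2HSV)
for y in range(y0,y1): print(y,''.join('#' if v>140 and s_<38 else '+' if v>100 else '-' if v>60 else '.' for v,s_ in zip(S[y,x0:x1,2],S[y,x0:x1,1])))
E
python3 hv.py side 330 140 430 225
```

```text
15.25 [ 0.6083 -0.2698  0.1441] -2.04 0.021683843329570247 [-0.2  0.4 -2.8]
140 ...............--+###+-+++++--.....................---..+++++++++++++++++++++++....-----------------
141 .................-+++---+++--......................--..-+++++++++++++++++++++++-..------------------
142 ..................----.-----...........................++++++++++++++++++++++++-..------------------
143 ...................---.----...........................-++++++++++++++++++++++++-..------------------
144 .................--++-................................+++++++++++++++++++++++++-..------------------
145 ...............--++##+-..............................-+++++++++++++++++++++++++-..------------------
146 .............--++#####+............................--++++++++++++++++++++++++++-..------------------
147 ...........--++#######+-.........................-+++++++++++++++++++++++++++++-..------------------
148 .........--++#########+-...........-.............-+++++++++++++++++++++++++++++-...-----------------
149 .......--++###########+-..........---............++++++++++++++++++++++++++
[... 7200 characters left out ...]
++---.................------+++#####++-----++-----++--...-------------
219 +++################---++####++---................-------++++####++------+-----++++--....------------
220 +++########++######+++####++-----..-...........-------++++#####++-----------++++++--..--------------
221 ++########++++##########+++---...----........-.-----++++#####++------------+++++-+--...-------------
222 ++#######+++++++#######++------.--+++--......------++++####++--------------++++-+++--..-------------
223 ++########+++++######++----.-...--###+--...------++++#####++-----------------+++++++-...------------
224 -+++###############++---..-.-...-+####++-------++++#####++--------------------++++++-..-------------
```

Run:
```python
from h import *
a=np.radians(-2.1);c,s=np.cos(a),np.sin(a)
def P(m,x,y,z):return proj('side',[[m[0]+c*x/1000-s*y/1000,m[1]+s*x/1000+c*y/1000,z]])[0].round(1)
m=(.6083,-.2698)
for z in(.1385,.1435):print(z,'beam end corners',P(m,-105,7,z),P(m,-105,-7,z),'short jaw',P(m,33,21,z),P(m,65,21,z),'long tips',P(m,65,-45,z))
p=(.6077,-.2696);print('pocket: beam at recess',P(p,-22,11,.081),P(p,-22,-11,.081),'short jaw',P(p,29,25,.081),P(p,69,25,.081))
```

```text
0.1385 beam end corners [394.7 184.3] [398.3 182.3] short jaw [355.  162.8] [347.2 157.7] long tips [364. 149.]
0.1435 beam end corners [394.9 182.8] [398.5 180.8] short jaw [355.1 161.4] [347.3 156.2] long tips [364.2 147.6]
pocket: beam at recess [370.1 187.3] [375.7 184.2] short jaw [354.  180.7] [344.4 174.2]
```

Call:
play_rows(series="0 0 -0.015 0 255;0 0 -0.03 0 255;0 0 -0.04 0 255;0 0 -0.044 0 255;0 0 -0.046 0 255;0 0 -0.048 0 255;0 0 -0.05 0 255;0 0 -0.05 0 255")

```text
time_s: 16.1
ee_pos: [0.6101, -0.2688, 0.0973]
tcp_rot: [1.0, -0.018, 0.002, -0.0]
ft_force: [-2.2, 5.1, 13.5]
width: 0.0213
gripper_force: 60.8
```

Call:
play_rows(series="0 0 -0.001 0 255;0 0 -0.002 0 255;0 0 -0.003 0 255;0 0 -0.004 0 255;0 0 -0.005 0 255;0 0 -0.006 0 255;0 0 -0.006 0 255;0 0 -0.006 0 255")

```text
time_s: 16.9
ee_pos: [0.6143, -0.2691, 0.097]
tcp_rot: [1.0, -0.018, 0.006, 0.0]
ft_force: [-2.4, 9.0, 30.0]
width: 0.0214
gripper_force: 62.6
```

```bash
python3 - <<'E'
from h import *
s=manip.read_state();print(s['moment'].round(2))
E
python3 hv.py side 335 145 400 200; python3 hv.py top 385 180 425 252
```

```text
[1.47 0.45 0.02]
16.9 [ 0.6143 -0.2691  0.097 ] -2.08 0.02138598226524469 [-2.4  9.  30. ]
145 ..........--++########-............................-+++++++++++++
146 ........--++#########+-............................-+++++++++++++
147 ......--++###########+-............................++++++++++++++
148 ....--++###########++-............................-++++++++++++++
149 ..--++###########++--..--.........................+++++++++++++++
150 --++###########++--..----........................-+++++++++++++++
151 ++###########++--...----...................---...++++++++++++++++
152 ###########++--....-----..................-++-..-++++++++++++++++
153 #########++--.....-----...................-++-..+++++++++++++++++
154 #######++--......------...................-++-.-+++++++++++++++++
155 #####++--.......------.....................--..-+++++++++++++++++
156 ###++--.........-----.........................-++++++++++++++++++
157 #++--...........----..........................-++++++++++++++++++
158 +--.............---...........................+++++++++++++++++++
159 -........................
[... 5456 characters left out ...]
-------------------------
237 ----------------------------------------
238 ----------------------------------------
239 ----------------------------------------
240 ----------------------------------------
241 ----------------------------------------
242 ----------------------------------------
243 ----------------------------------------
244 ----------------------------------------
245 ----------------------------------------
246 ----------------------------------------
247 ----------------------------------------
248 ----------------------------------------
249 ---------------------------------------+
250 -------------------------------------+++
251 ------------------------------------++++
```

Call:
play_rows(series="0 0 0.002 0 255;0 0 0.005 0 255;0 0 0.008 0 255;0 0 0.011 0 255;0 0 0.014 0 255;0 0 0.014 0 255;0 0 0.014 0 255;0 0 0.014 0 255")

```text
time_s: 17.8
ee_pos: [0.6076, -0.2696, 0.1006]
tcp_rot: [1.0, -0.018, -0.0, -0.0]
ft_force: [2.9, -0.0, -2.4]
width: 0.0213
gripper_force: 58.9
```

```bash
cat > cmp.py <<'E'
from orth import *
s=manip.read_state();print(s['ee_pos'].round(4),s['ft_force'].round(1));zt=s['ee_pos'][2]-.0056
B0=cv2.imread('pics/side0.png');B1=viewer.get_image('side');A0=cv2.imread('pics/top0.png')
o=np.array([.6,-.19]);yaw=np.radians(-2.2)
def rep(tag,n,im,z,cols,rows,thr):
    xs,ys,g=ortho(n,im,o,yaw,z,(-.13,.12),(-.16,.14))
    for y0,y1 in cols: print(tag,'col',y0,y1,[(float(a),b) for a,b in edges(xs,g[:,(ys>y0)&(ys<y1)].mean(1),thr)])
    for a,b in rows: print(tag,'row',a,b,[(float(p),q) for p,q in edges(ys,g[(xs>a)&(xs<b)].mean(0),thr)])
z=.082
rep('pk side','side',B0,z,[(-.084,-.076),(-.115,-.10)],[(-.06,-.03),(.05,.07)],100)
rep('pk top','top',A0,z,[(-.084,-.076),(-.115,-.10)],[(-.06,-.03),(.05,.07)],100)
rep('tool side beam top','side',B1,zt+.0075,[(-.084,-.076)],[(-.08,-.05)],100)
rep('tool side body top','side',B1,zt+.010,[(-.08,-.07)],[],100)
rep('tool side jaw','side',B1,zt+.005,[(-.067,-.062),(-.115,-.1)],[(.05,.07)],100)
E
python3 cmp.py
```

```text
[ 0.6076 -0.2696  0.1009] [ 2.7 -1.1 -3. ]
pk side col -0.084 -0.076 [(-91.6, '+'), (-7.6, '-'), (32.2, '+'), (80.4, '-')]
pk side col -0.115 -0.1 [(-91.8, '+'), (-79.4, '-'), (51.9, '+'), (75.3, '-')]
pk side row -0.06 -0.03 [(-88.6, '+'), (-74.1, '-'), (-3.9, '+'), (13.5, '-'), (79.6, '+'), (114.5, '-')]
pk side row 0.05 0.07 [(-121.0, '+'), (-62.1, '-'), (82.8, '+'), (109.0, '-')]
pk top col -0.084 -0.076 [(-118.0, '+'), (-105.2, '-'), (-97.6, '+'), (-9.9, '-'), (31.2, '+'), (78.9, '-')]
pk top col -0.115 -0.1 [(-117.7, '+'), (-106.3, '-'), (46.9, '+'), (72.5, '-')]
pk top row -0.06 -0.03 [(-88.7, '+'), (-70.5, '-'), (-2.5, '+'), (13.0, '-'), (84.7, '+'), (112.0, '-')]
pk top row 0.05 0.07 [(-127.3, '+'), (-55.9, '-'), (81.7, '+'), (112.2, '-')]
tool side beam top col -0.084 -0.076 [(-98.3, '+'), (-78.8, '-'), (-63.0, '+'), (-56.5, '-'), (-24.0, '+'), (-9.6, '-'), (-1.6, '+'), (9.2, '-'), (41.3, '+'), (76.3, '-')]
tool side beam top row -0.08 -0.05 [(-155.0, '+'), (-142.1, '-'), (-79.7, '+'), (-57.6, '-'), (10.5, '+'), (35.8, '-'), (88.1, '+'), (133.8, '-')]
tool side body top col -0.08 -0.07 [(-100.3, '+'), (-13.1, '-'), (-6.6, '+'), (3.1, '-'), (36.1, '+'), (73.9, '-')]
tool side jaw col -0.067 -0.062 [(-95.8, '+'), (-25.2, '-'), (40.7, '+'), (76.3, '-')]
tool side jaw col -0.115 -0.1 [(-96.6, '+'), (-83.5, '-')]
tool side jaw row 0.05 0.07 [(-86.5, '+'), (-44.3, '-'), (91.5, '+'), (121.0, '-')]
```

```bash
python3 - <<'E'
from h import *
a=np.radians(-2.1);c,s=np.cos(a),np.sin(a)
def P(m,x,y,z):return proj('side',[[m[0]+c*x/1000-s*y/1000,m[1]+s*x/1000+c*y/1000,z]])[0].round(1)
for m,b in(((.6143,-.2691),.0914),((.6076,-.2696),.0953)):
  for dz in(.0,.0075):print(b,dz,'beam end',P(m,-105,7,b+dz),P(m,-105,-7,b+dz),'short jaw',P(m,33,21,b+dz),P(m,65,21,b+dz),'long',P(m,65,-45,b+dz),P(m,33,-45,b+dz))
E
python3 hv.py side 340 155 405 198
```

```text
0.0914 0.0 beam end [391.  197.2] [394.6 195.1] short jaw [352.4 175.6] [344.8 170.4] long [361.3 161.7] [369.  166.7]
0.0914 0.0075 beam end [391.3 195. ] [394.9 192.9] short jaw [352.6 173.5] [344.9 168.3] long [361.5 159.6] [369.2 164.6]
0.0953 0.0 beam end [393.2 197.1] [396.7 195. ] short jaw [354.3 175.5] [346.6 170.3] long [363.2 161.5] [370.9 166.5]
0.0953 0.0075 beam end [393.4 195. ] [397.  192.9] short jaw [354.5 173.3] [346.7 168.1] long [363.4 159.4] [371.1 164.4]
17.95 [ 0.6076 -0.2696  0.101 ] -2.06 0.021652990112779835 [ 2.8 -0.5 -2.6]
155 ++--........------......................-...+++++++++++++++++++++
156 --..........-----..........................-+++++++++++++++++++++
157 ............----...........................-+++++++++++++++++++++
158 ..........................................-++++++++++++++++++++++
159 .........................................-+++++++++++++++++++++++
160 .......................................-+++++++++++++++++++++++++
161 ......................................-++++++++++++++++++++++++++
162 ........................--............++++++++++
[... 1767 characters left out ...]

188 ++-...............................--++++######+--..........--++##
189 +++--..............................--+++++#####++-.......--++####
190 +++++-.........-.....................-+++++#####++--....-++####++
191 ++++++-.......----....................--++++######++----+####++--
192 -++++++-....-------.....................-+++++######++++###+++--.
193 .-++++++-..---------.....................--+--+#######+##+++---..
194 ..-+++++--------------.....................---++#######+++---....
195 ..-++++----------------......................-++++###+++---......
196 ...--------------------........---...........-++++++++---........
197 ...-------------------........-+++-.........-++##++++---.........
```

Call:
play_rows(series="0 0 0.003 0 255;0 0 0.006 0 255;0 0 0.01 0 255;0 0 0.015 0 255;0 0 0.02 0 255;0 0 0.02 0 255;0 0 0.02 0 255;0 0 0.02 0 255")

```text
time_s: 18.8
ee_pos: [0.6072, -0.2694, 0.1211]
tcp_rot: [1.0, -0.018, -0.001, -0.0]
ft_force: [0.1, 0.4, -1.3]
width: 0.0214
gripper_force: 59.1
```

Run:
```python
from h import *
b=viewer.get_image('side');s=manip.read_state();m=s['ee_pos'];print(m.round(4),s['ft_force'].round(1))
c=cv2.resize(b[140:205,335:405],None,fx=9,fy=9,interpolation=cv2.INTER_CUBIC)
a=np.radians(-2.1);co,si=np.cos(a),np.sin(a)
def P(x,y,z):
  p=proj('side',[[m[0]+co*x/1000-si*y/1000,m[1]+si*x/1000+co*y/1000,z]])[0]+[-.5,-1.2];return tuple(int(v) for v in (p-[335,140])*9+4)
z=m[2]-.0056+.0075
for q in((-105,7),(-105,-7),(-20,7),(33,21),(65,21),(65,-45),(33,-45)): cv2.circle(c,P(*q,z),3,(0,0,255),-1)
cv2.imwrite('pics/cal.png',c)
```

```text
[ 0.6072 -0.2694  0.121 ] [ 0.7  0.4 -1.7]
```

View pics/cal.png

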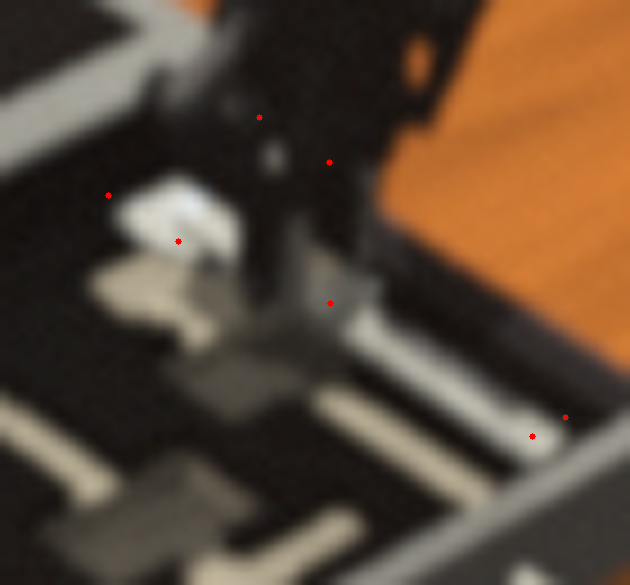

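Run:
```python
from orth import *
A1=np.load('at.npy');A0=cv2.imread('pics/top0.png');o=np.array([.6,-.19]);yaw=np.radians(-2.2)
for tag,im,z,thr in(('tool',A1,.091,150),('pk',A0,.082,105)):
  xs,ys,g=ortho('top',im,o,yaw,z,(-.13,.12),(.06,.14))
  for a,b in((-.09,-.075),(-.075,-.055),(-.055,-.045),(-.02,0),(.0,.01),(.02,.04),(.05,.07)): print(tag,'row',a,b,[(float(p),q) for p,q in edges(ys,g[(xs>a)&(xs<b)].mean(0),thr)],g[(xs>a)&(xs<b)].mean(0).max().round())
  for a,b in((.093,.101),(.083,.087),(.107,.112)): print(tag,'col',[(float(p),q) for p,q in edges(xs,g[:,(ys>a)&(ys<b)].mean(1),thr)])
# caliper in bench initial: top-view body lateral vs beam
```

```text
tool row -0.09 -0.075 [(78.7, '+'), (87.8, '-'), (90.6, '+'), (97.7, '-'), (106.3, '+'), (116.9, '-')] 181.0
tool row -0.075 -0.055 [(79.6, '+'), (117.4, '-')] 176.0
tool row -0.055 -0.045 [(91.9, '+'), (111.2, '-')] 182.0
tool row -0.02 0 [(92.7, '+'), (102.7, '-')] 191.0
tool row 0.0 0.01 [(92.5, '+'), (102.9, '-')] 193.0
tool row 0.02 0.04 [(92.3, '+'), (103.1, '-')] 190.0
tool row 0.05 0.07 [(86.0, '+'), (94.7, '-'), (104.8, '+'), (109.2, '-')] 164.0
tool col [(-88.4, '+'), (-78.4, '-'), (-68.1, '+'), (56.1, '-'), (66.3, '+'), (71.8, '-')]
tool col [(-84.9, '+'), (-60.3, '-')]
tool col [(-91.6, '+'), (-48.4, '-'), (55.3, '+'), (64.9, '-')]
pk row -0.09 -0.075 [(72.9, '+'), (121.8, '-')] 154.0
pk row -0.075 -0.055 [(73.2, '+'), (121.2, '-')] 154.0
pk row -0.055 -0.045 [(73.9, '+'), (119.8, '-')] 154.0
pk row -0.02 0 [] 86.0
pk row 0.0 0.01 [] 79.0
pk row 0.02 0.04 [(87.9, '+'), (105.8, '-')] 157.0
pk row 0.05 0.07 [(82.0, '+'), (111.8, '-')] 156.0
pk col [(-117.5, '+'), (-104.3, '-'), (-95.8, '+'), (-29.6, '-'), (12.4, '+'), (74.7, '-')]
pk col [(-117.2, '+'), (-105.4, '-'), (-95.6, '+'), (-46.2, '-'), (46.6, '+'), (70.3, '-')]
pk col [(-117.6, '+'), (-104.7, '-'), (-95.4, '+'), (-46.5, '-'), (44.1, '+'), (69.0, '-')]
```

Run:
```python
from orth import *
A0=cv2.imread('pics/top0.png');B0=cv2.imread('pics/side0.png')
import orth
def sat(im): # low-saturation measure as gray
    S=cv2.cvtColor(im,cv2.COLOR_BGR2HSV)[...,1];return cv2.merge([255-S]*3)
for n,im in(('top',A0),('side',B0)):
  for nm,o,yaw,cols,rows in(('cal',(.628,.2255),166.4,[(-.005,.005),(-.003,.003),(.012,.02),(-.04,-.02)],[(-.1,-.06),(-.06,-.025),(-.015,.0),(.0,.025),(.04,.06)]),('key',(.4826,.3623),166,[(-.003,.003),(-.045,-.02),(.02,.045)],[(-.02,.0),(.0,.03),(.03,.06),(-.045,-.035)])):
    xs,ys,g=ortho(n,sat(im),np.array(o),np.radians(yaw),.005,(-.14,.1),(-.07,.06))
    for a,b in cols: print(n,nm,'col',a,[(float(p),q) for p,q in edges(xs,g[:,(ys>a)&(ys<b)].mean(1),150)])
    for a,b in rows: print(n,nm,'row',a,[(float(p),q) for p,q in edges(ys,g[(xs>a)&(xs<b)].mean(0),150)])
```

```text
top cal col -0.005 [(-107.0, '+'), (66.5, '-')]
top cal col -0.003 [(-107.1, '+'), (66.6, '-')]
top cal col 0.012 [(26.6, '+'), (65.6, '-')]
top cal col -0.04 [(38.0, '+'), (59.1, '-')]
top cal row -0.1 [(-8.1, '+'), (9.5, '-')]
top cal row -0.06 [(-7.6, '+'), (9.0, '-')]
top cal row -0.015 [(-15.2, '+'), (13.4, '-')]
top cal row 0.0 [(-15.1, '+'), (13.6, '-')]
top cal row 0.04 [(-46.5, '+'), (21.5, '-')]
top key col -0.003 [(-49.5, '+'), (82.1, '-')]
top key col -0.045 [(-45.4, '+'), (-36.6, '-')]
top key col 0.02 [(-45.5, '+'), (-36.6, '-')]
top key row -0.02 [(-5.2, '+'), (4.3, '-')]
top key row 0.0 [(-5.1, '+'), (4.3, '-')]
top key row 0.03 [(-5.4, '+'), (4.3, '-')]
top key row -0.045 [(-47.4, '+'), (45.8, '-')]
side cal col -0.005 [(-108.2, '+'), (66.3, '-')]
side cal col -0.003 [(-108.4, '+'), (66.3, '-')]
side cal col 0.012 [(29.8, '+'), (63.1, '-')]
side cal col -0.04 [(36.0, '+'), (59.2, '-')]
side cal row -0.1 [(-9.7, '+'), (6.8, '-')]
side cal row -0.06 [(-9.9, '+'), (6.8, '-')]
side cal row -0.015 [(-14.9, '+'), (12.3, '-')]
side cal row 0.0 [(-14.8, '+'), (12.5, '-')]
side cal row 0.04 [(-47.7, '+'), (18.3, '-')]
side key col -0.003 [(-54.0, '+'), (78.9, '-')]
side key col -0.045 [(-48.7, '+'), (-38.2, '-')]
side key col 0.02 [(-49.1, '+'), (-38.3, '-')]
side key row -0.02 [(-5.4, '+'), (4.1, '-')]
side key row 0.0 [(-5.4, '+'), (4.1, '-')]
side key row 0.03 [(-5.4, '+'), (4.5, '-')]
side key row -0.045 [(-46.8, '+'), (44.9, '-')]
```

Call:
play_rows(series="-0.002 0 -0.01 0 255;-0.002 0 -0.018 0 255;-0.002 0 -0.021 0 255;-0.002 0 -0.023 0 255;-0.002 0 -0.025 0 255;-0.002 0 -0.027 0 255;-0.002 0 -0.027 0 255;-0.002 0 -0.027 0 255")

```text
time_s: 19.85
ee_pos: [0.6066, -0.2695, 0.0975]
tcp_rot: [1.0, -0.018, 0.001, 0.0]
ft_force: [-1.2, 3.3, 11.4]
width: 0.0215
gripper_force: 60.6
```

```bash
cat > st.py <<'E'
from h import *
s=manip.read_state();F=s['ft_force'];M=s['moment'];print(s['time_s'],s['ee_pos'].round(4),'F',F.round(1),'M',M.round(2))
F=F-np.array([0,0,-2.2])
for rz in(-.1,-.2): print(rz,'contact ry',((M[0]+rz*F[1])/F[2]).round(3),'rx',(-(M[1]-rz*F[0])/F[2]).round(3))
E
python3 st.py; python3 hv.py side 340 150 405 198
```

```text
19.85 [ 0.6066 -0.2695  0.0975] F [-1.2  3.3 11.4] M [ 0.44  0.38 -0.03]
-0.1 contact ry 0.008 rx -0.019
-0.2 contact ry -0.016 rx -0.01
19.85 [ 0.6066 -0.2695  0.0975] -2.05 0.02153721684476928 [-1.2  3.3 11.4]
150 ##########++--.....--..........................++++++++++++++++++
151 ########++--......---.........................-++++++++++++++++++
152 ######++--.......----...................---...+++++++++++++++++++
153 ####++--........-----..................-++-..-+++++++++++++++++++
154 ##++--.........-----...................-++-..-+++++++++++++++++++
155 ++--..........-----....................-++-.-++++++++++++++++++++
156 --...........-----......................--..-++++++++++++++++++++
157 ............------.........................-+++++++++++++++++++++
158 .............---...........................-+++++++++++++++++++++
159 ..............-...........................-++++++++++++++++++++++
160 .........................................-+++++++++++++++++++++++
161 .......................................-+++++++++++++++++++++++++
162 ......................................-+++++
[... 1771 characters left out ...]

188 ++-................................---+#####++--............--+##
189 +++-................................---+######+--.........--++###
190 +++++-................................-+++#####++--.....--++####+
191 ++++++-........---.....................---+######+---..-++####++-
192 -++++++-.....------.....................--+++#####+++--+####++---
193 .-++++++-..---------......................--++#######++###++---..
194 ..-+++++--------------.....................---++########+++---...
195 ...-++++---------------......................-+++#####+++---.....
196 ...--+-----------------.........--...........--+++##+++---.......
197 ...--------------------.......--++-.........--+++++++----........
```

Call:
play_rows(series="0 0 0.001 0 255;0 -0.001 0.001 0 255;0 -0.002 0.001 0 255;0 -0.003 0.001 0 255;0 -0.003 0.001 0 255;0 -0.004 0.001 0 255;0 -0.004 0.001 0 255;0 -0.004 0.001 0 255")

```text
time_s: 20.7
ee_pos: [0.6066, -0.2719, 0.0975]
tcp_rot: [1.0, -0.018, 0.001, -0.001]
ft_force: [-0.1, 5.4, 8.5]
width: 0.0218
gripper_force: 60.3
```

```bash
python3 st.py
```

```text
20.7 [ 0.6066 -0.2719  0.0975] F [-0.1  5.4  8.5] M [0.86 0.07 0.03]
-0.1 contact ry 0.03 rx -0.005
-0.2 contact ry -0.02 rx -0.005
```

Call:
play_rows(series="0 0.002 0.001 0 255;0 0.004 0 0 255;0 0.005 0 0 255;0 0.006 0 0 255;0 0.007 0 0 255;0 0.008 0 0 255;0 0.008 0 0 255;0 0.008 0 0 255")

```text
time_s: 21.5
ee_pos: [0.6068, -0.2687, 0.0976]
tcp_rot: [1.0, -0.018, 0.001, 0.003]
ft_force: [-0.7, -4.6, 5.8]
width: 0.0212
gripper_force: 60.0
```

```bash
python3 st.py
```

```text
21.5 [ 0.6068 -0.2687  0.0976] F [-0.7 -4.6  5.8] M [-0.75  0.08  0.09]
-0.1 contact ry -0.037 rx -0.002
-0.2 contact ry 0.02 rx 0.007
```

```bash
cat > yawfit.py <<'E'
from orth import *
s=manip.read_state();o=s['ee_pos'][:2];B1=viewer.get_image('side');B0=cv2.imread('pics/side0.png')
b=s['ee_pos'][2]-.0056
S=lambda im:im
for tag,im,z,thr in(('tool',B1,b+.006,125),('pocket',B0,.082,105)):
  xs,ys,g=ortho('side',im,o,np.radians(-2.2),z,(-.105,.0),(-.025,.03))
  r=[]
  for x in np.arange(-.095,-.03,.005):
    p=g[abs(xs-x)<.0025].mean(0);e=edges(ys,p,thr)
    i=p.argmax();k=p>thr;lo=i
    while lo>0 and k[lo-1]:lo-=1
    hi=i
    while hi<len(k)-1 and k[hi+1]:hi+=1
    r.append((x*1000,ys[lo]*1000,ys[hi]*1000))
  r=np.array(r);print(tag);print(r.round(1).tolist())
  for j in(1,2): q=np.polyfit(r[:,0],r[:,j],1);print('edge',j,'yaw rel -2.2:',np.degrees(np.arctan(q[0])).round(2),'at0',q[1].round(2))
E
python3 yawfit.py
```

```text
tool
[[-95.0, -5.0, 18.0], [-90.0, -1.5, 13.0], [-85.0, -1.0, 12.0], [-80.0, -1.0, 12.5], [-75.0, -1.0, 12.5], [-70.0, -1.5, 12.5], [-65.0, -1.5, 12.0], [-60.0, -1.5, 12.0], [-55.0, -1.0, 11.5], [-50.0, -1.0, 11.5], [-45.0, -1.0, 11.5], [-40.0, -1.0, 11.5], [-35.0, -1.0, 11.5]]
edge 1 yaw rel -2.2: 1.67 at0 0.43
edge 2 yaw rel -2.2: -3.4 at0 8.6
pocket
[[-95.0, -25.0, 29.5], [-90.0, -25.0, 29.5], [-85.0, -9.5, 4.5], [-80.0, -9.5, 3.5], [-75.0, -9.5, 3.5], [-70.0, -9.5, 3.5], [-65.0, -9.5, 3.5], [-60.0, -9.5, 3.5], [-55.0, -9.5, 3.5], [-50.0, -9.5, 3.5], [-45.0, -9.5, 4.0], [-40.0, -9.5, 4.0], [-35.0, -9.5, 4.0]]
edge 1 yaw rel -2.2: 10.61 at0 0.29
edge 2 yaw rel -2.2: -17.25 at0 -12.49
```

Call:
play_rows(series="0 -0.003 0.002 0.6 255;0 -0.006 0.0015 0.6 255;-0.002 -0.006 0.001 0.6 255;-0.004 -0.006 0.001 0.6 255;-0.002 -0.006 0.001 0.6 255;0.001 -0.006 0.001 0.6 255;0.003 -0.006 0.001 0.6 255;0.003 -0.006 0.001 0.6 255")

```text
time_s: 22.45
ee_pos: [0.6084, -0.2706, 0.0975]
tcp_rot: [1.0, -0.013, -0.001, -0.001]
ft_force: [-1.6, 3.9, 9.1]
width: 0.0216
gripper_force: 60.4
```

```bash
python3 st.py; python3 yawfit.py | head -4
```

```text
22.45 [ 0.6084 -0.2706  0.0975] F [-1.6  3.9  9.1] M [ 0.46  0.35 -0.18]
-0.1 contact ry 0.006 rx -0.016
-0.2 contact ry -0.028 rx -0.002
tool
[[-95.0, -25.0, 21.5], [-90.0, -2.0, 12.5], [-85.0, -1.5, 12.0], [-80.0, -1.0, 12.0], [-75.0, -1.5, 12.0], [-70.0, -1.5, 12.5], [-65.0, -2.0, 13.0], [-60.0, -1.5, 13.0], [-55.0, -0.5, 12.5], [-50.0, -0.5, 13.0], [-45.0, -0.5, 12.5], [-40.0, -1.0, 12.0], [-35.0, -1.0, 12.0]]
edge 1 yaw rel -2.2: 9.76 at0 8.14
edge 2 yaw rel -2.2: -3.33 at0 9.33
```

Call:
play_rows(series="0 -0.002 0.001 0 255;-0.004 -0.003 0.001 0 255;-0.006 -0.003 0 0 255;-0.004 -0.003 0 0 255;-0.002 -0.003 0 0 255;0 -0.003 0 0 255;0.002 -0.003 0 0 255;0.004 -0.003 0 0 255")

```text
time_s: 23.4
ee_pos: [0.6116, -0.2738, 0.0975]
tcp_rot: [1.0, -0.013, -0.001, -0.001]
ft_force: [-2.5, 4.6, 10.8]
width: 0.0214
gripper_force: 60.6
```

```bash
python3 st.py
```

```text
23.4 [ 0.6116 -0.2738  0.0975] F [-2.5  4.6 10.8] M [ 0.53  0.53 -0.18]
-0.1 contact ry 0.005 rx -0.021
-0.2 contact ry -0.03 rx -0.002
```

```bash
python3 - <<'E'
from h import *
f=lambda p:((proj('side',[p])[0]-[335,140])*9+4).round()
for z in(.121,.111,.101):print(z,f([.6072,-.2694+.011,z]),f([.6072,-.2694+.025,z]),f([.5962,-.2694+.025,z]),f([.6182,-.2694+.025,z]))
# spanner-hover picture sp2: crop origin 295,165
g=lambda p:((proj('side',[p])[0]-[295,165])*9+4).round()
for z in(.141,.131,.121):print(z,g([.5942,-.0921-.006,z]),g([.5942,-.0921+.006,z]),g([.5942,-.0921+.02,z]))
E
python3 hv.py side 355 150 395 198 | cut -c1-60
```

```text
0.121 [281. 295.] [250. 313.] [275. 329.] [224. 297.]
0.111 [279. 321.] [247. 339.] [273. 355.] [222. 323.]
0.101 [277. 347.] [245. 365.] [271. 381.] [220. 349.]
0.141 [294. 259.] [264. 276.] [228. 297.]
0.131 [294. 286.] [264. 304.] [228. 324.]
0.121 [293. 313.] [263. 330.] [228. 351.]
23.4 [ 0.6116 -0.2738  0.0975] -1.48 0.021439173984349424 [-
150 ..----..................---...-+++++++++
151 .-----..................-++...++++++++++
152 -----...................+++..-++++++++++
153 ----....................-++..-++++++++++
154 ----....................-+-..+++++++++++
155 ---......................-..-+++++++++++
156 --..........................-+++++++++++
157 -..........................-++++++++++++
158 ...........................-++++++++++++
159 ........................---+++++++++++++
160 .......................-++++++++++++++++
161 .......................+++++++++++++++++
162 .........--...........-+++++++++++++++++
163 ........---...........-+++++++++++++++++
164 .......................+++++++++++++++++
165 -......................--+++++++++++++++
166 #-.......................-+
[... 708 characters left out ...]
--+#####+--..............
183 .--------....----++#####+--.............
184 ...----.......---+++######+--...........
185 ..............---+++++#####++-..........
186 ................-++++++######+--........
187 .................--++++++#####++-.......
188 ..................--++++++######+--.....
189 ....................-++++++######+--....
190 -....................--++++++#####++----
191 ---....................-++++++######++++
192 ----.....................-+++++#######+#
193 -----.....................-+++++#######+
194 -------.....................-+++#+####++
195 -------......................-+####++++-
196 -------.......--++-.........--++#++++---
197 -----.......--+++++-......--+++++++----.
```

Call:
play_rows(series="0 0.005 0.002 -0.5 255;0 0.0045 0.001 -0.5 255;0.001 0.0045 0 -0.5 255;0.002 0.0045 0 -0.5 255;0.003 0.0045 0 -0.5 255;0.004 0.0045 0 -0.5 255;0.006 0.0045 0 -0.5 255;0.007 0.0045 0 -0.5 255")

```text
time_s: 24.25
ee_pos: [0.619, -0.2697, 0.0975]
tcp_rot: [1.0, -0.017, -0.001, -0.0]
ft_force: [-3.5, 3.3, 9.0]
width: 0.0217
gripper_force: 60.4
```

```bash
python3 st.py
```

```text
24.25 [ 0.619  -0.2697  0.0975] F [-3.5  3.3  9. ] M [0.33 0.53 0.02]
-0.1 contact ry -0.0 rx -0.016
-0.2 contact ry -0.03 rx 0.015
```

```bash
cat > tl.py <<'E'
from m import *
s=manip.read_state();t=s['ee_pos'];b=t[2]-.0056
M=R.from_quat(s['tcp_rot']).as_matrix();yw=np.arctan2(M[1,0],M[0,0])
S=cv2.cvtColor(B,cv2.COLOR_BGR2HSV);mask=(S[...,2]>135)&(S[...,1]<38)
for a,c,px in blobs('side',B,(338,158,392,196),mask,12):
    P=ray('side',px,b+.005)[:,:2]-t[:2];c_,s_=np.cos(-yw),np.sin(-yw);Q=np.c_[c_*P[:,0]-s_*P[:,1],s_*P[:,0]+c_*P[:,1]]*1000
    print(a,c,'x',Q[:,0].min().round(1),Q[:,0].max().round(1),'y',Q[:,1].min().round(1),Q[:,1].max().round(1))
    if a>30:
        for lo in range(-100,80,10):
            k=(Q[:,0]>=lo)&(Q[:,0]<lo+10)
            if k.sum()>2: print('  x',lo,'y',Q[k,1].min().round(1),Q[k,1].max().round(1),'n',k.sum())
E
python3 tl.py; python3 hv.py side 335 155 400 198
```

```text
73 [350.9 169.2] x 28.6 64.5 y -4.9 25.8
  x 30 y -2.6 21.4 n 19
  x 40 y -4.8 23.6 n 21
  x 50 y -3.8 25.8 n 22
  x 60 y -4.9 18.2 n 10
81 [380.4 187.4] x -98.7 -23.6 y -6.1 18.9
  x -100 y -6.1 18.9 n 17
  x -90 y 1.2 10.6 n 10
  x -80 y -1.0 10.6 n 11
  x -70 y -2.1 9.6 n 11
  x -60 y 0.0 10.6 n 9
  x -50 y -0.0 9.5 n 9
  x -40 y -0.1 9.5 n 9
  x -30 y -1.2 6.3 n 5
24.35 [ 0.6192 -0.2697  0.0975] -1.93 0.021328445668541904 [-2.2  2.2 10.2]
155 #####++--.....-----..........................-+++++++++++++++++++
156 ###++--.......----...........................++++++++++++++++++++
157 #++--.......................................-++++++++++++++++++++
158 +--........................................-+++++++++++++++++++++
159 -........................................--++++++++++++++++++++++
160 ........................................-++++++++++++++++++++++++
161 ..........................-.............+++++++++++++++++++++++++
162 .........................---............-++++++++++++++++++++++++
163 ..........................--.............-+++++++++++++++++++++++
164 ..............----.
[... 1656 characters left out ...]

188 +++++++-...............................---++######+--.....-++###+
189 -+++++++-........---.....................---+######+------+####++
190 ..-+++++++......-----.....................--+++#####++++++###++--
191 ...-++++++-....--------.....................--++#######+###++---.
192 ....-+++++--------------.....................---++########++---..
193 .....-+++----------------......................--++####+++---....
194 .....--------------------........---...........--+++++++---......
195 .....-------------------.......--+++-........--+++++++---........
196 ....------------------........-++++++-......-+++#+++---..........
197 ....------------------......--+++++++-....--+++#+++---...........
```

Call:
play_rows(series="0 0 0.01 0 255;0 0 0.03 0 255;0 0 0.06 0 255;0 0 0.07 8.5 255;0 0 0.07 17 255;0 0 0.07 25.5 255;0 0 0.07 34 255;0 0 0.07 42.5 255")

```text
time_s: 25.2
ee_pos: [0.618, -0.2698, 0.1646]
tcp_rot: [0.937, 0.349, -0.002, -0.001]
ft_force: [0.2, 0.1, -0.9]
width: 0.0216
gripper_force: 59.4
```

Call:
play_rows(series="0 0 0 8.5 255;0 0 0 17 255;0 0 0 25.5 255;0 0 0 25.5 255;0 0 0 25.5 255;0 0 0 25.5 255;0 0 0 25.5 255;0 0 0 25.5 255")

```text
time_s: 26.0
ee_pos: [0.6197, -0.2701, 0.1663]
tcp_rot: [0.839, 0.545, -0.0, -0.0]
ft_force: [0.0, 0.3, -2.1]
width: 0.0212
gripper_force: 59.3
```

```bash
cat > tt.py <<'E'
from m import *
s=manip.read_state();t=s['ee_pos'];M=R.from_quat(s['tcp_rot']).as_matrix();yw=np.arctan2(M[1,0],M[0,0]);print(t.round(4),np.degrees(yw).round(2),s['ft_force'].round(1))
b=t[2]-.0056
for n,im in(('top',A),('side',B)):
  u=proj(n,[[t[0]+d*np.cos(yw),t[1]+d*np.sin(yw),b] for d in(-.105,0,.065)]).round(0).astype(int);print(n,u.tolist())
  S=cv2.cvtColor(im,cv2.COLOR_BGR2HSV)
  x0,y0=u.min(0)-22;x1,y1=u.max(0)+22
  for y in range(y0,y1): print(y,''.join('#' if v>130 and s_<45 else '+' if v>100 else '-' if v>60 else '.' for v,s_ in zip(S[y,x0:x1,2],S[y,x0:x1,1])))
  print('x0',x0)
np.save('a3.npy',A);np.save('b3.npy',B)
E
python3 tt.py
```

```text
[ 0.6197 -0.2701  0.1664] 66.02 [-0.2  0.3 -2. ]
top [[438, 218], [404, 203], [383, 194]]
172 #######################################+++++++++++---------------------+++++++++++++++++++----+++++
173 ######################################++---+++++++-------------------------+++++++++++++++----+++++
174 ######################################+------++++---------------------------++-++-++++++++---+++++-
175 #+##+#################################+--------++------------------------------+-++++++++----++++++
176 -------++++++++++++++++++++++########+---------++-..-----------------------------+-+++++-----++++++
177 ............--------------------------------------..-----------------------------+-+++++----+++++++
178 .....................................------------....--------------------------------++-----+++++--
179 .....................................-----------........-.-------------------------+-------+++++++-
180 ....................................-----------.........--.--------------------------------+++++---
181 ....................................-----------............-----------
[... 11247 characters left out ...]
..---.........................---++++++++++++-..-.-------
177 ..............................-----.........................................--++++++++++-...---------
178 ...............................-----........................................---+++++++++--...--------
179 ................................-----.........................................---+++++++--..---------
180 ................................-----.........---..............................----+++++--...--------
181 .......-+--.....................------.......-++++-..............................--+++##+-...--------
182 .......++++-.....................-----.......-+++++-.............................-+#####+-..---------
x0 322
```

Run:
```python
from h import *
t=np.array([.6197,-.2701,.1664]);yw=np.radians(66.02);b=t[2]-.0056;c,s=np.cos(yw),np.sin(yw)
for n in('top','side'):
  for x,y in((65,-45),(38,-45),(59,-45),(65,0),(65,21),(33,21),(33,-12)):
    print(n,x,y,proj(n,[[t[0]+(c*x-s*y)/1000,t[1]+(s*x+c*y)/1000,b+.005]])[0].round(1))
K,d,p,M=cal('top');A=np.load('a3.npy');S=cv2.cvtColor(A,cv2.COLOR_BGR2HSV)
m=np.zeros(S.shape[:2],np.uint8);m[182:205,378:402]=((S[...,2]>115)&(S[...,1]<45))[182:205,378:402]
px=np.argwhere(m)[:,::-1]
P=ray('top',px,b+.005)[:,:2]-t[:2];Q=np.c_[c*P[:,0]+s*P[:,1],-s*P[:,0]+c*P[:,1]]*1000
print('x',Q[:,0].min(),Q[:,0].max(),'y',Q[:,1].min(),Q[:,1].max())
for lo in range(-55,40,8):
  k=(Q[:,1]>=lo)&(Q[:,1]<lo+8)
  if k.sum()>1:print(lo,'x',Q[k,0].min().round(1),Q[k,0].max().round(1))
```

```text
top 65 -45 [389.  179.9]
top 38 -45 [397.8 183.5]
top 59 -45 [391.  180.7]
top 65 0 [383.  193.9]
top 65 21 [380.2 200.5]
top 33 21 [390.6 204.9]
top 33 -12 [395.  194.5]
side 65 -45 [338.6 150.6]
side 38 -45 [347.7 148.9]
side 59 -45 [340.6 150.2]
side 65 0 [344.4 159.7]
side 65 21 [347.1 164. ]
side 33 21 [358.2 161.8]
side 33 -12 [353.7 155.1]
x 45.09917525029422 63.45090085653991 y -43.68055170033543 22.35820079783845
-47 x 47.3 53.7
-39 x 45.1 55.2
-31 x 46.6 54.5
-23 x 48.5 62.7
-15 x 46.7 63.1
-7 x 47.0 63.5
1 x 45.9 62.7
9 x 46.7 63.1
17 x 48.2 60.9
```

Run:
```python
from orth import *
o=np.array([.6,-.19])
for t,A_ in(('t0',cv2.imread('pics/top0.png')),('after spanner',np.load('at.npy')),('now',np.load('a3.npy'))):
  xs,ys,g=ortho('top',A_,o,np.radians(-2.2),.094,(-.19,-.08),(-.1,.1))
  print(t,[(y,[(float(a),b) for a,b in edges(xs,g[:,abs(ys-y)<.01].mean(1),125)]) for y in(-.03,.03,.08)])
  xs,ys,g=ortho('top',A_,o,np.radians(-2.2),.082,(-.12,.1),(-.02,.14))
  print('  key pk',[(float(a),b) for a,b in edges(xs,g[:,abs(ys-.005)<.004].mean(1),100)])
for t,B_ in(('t0',cv2.imread('pics/side0.png')),('b2',np.load('b2.npy')),('now',np.load('b3.npy'))):
  xs,ys,g=ortho('side',B_,o,np.radians(-2.2),.094,(-.19,-.08),(-.1,.1))
  print(t,[(y,[(float(a),b) for a,b in edges(xs,g[:,abs(ys-y)<.01].mean(1),140)]) for y in(-.03,.0,.03)])
```

```text
t0 [(-0.03, [(-162.4, '+'), (-152.2, '-'), (-113.6, '+'), (-112.0, '-')]), (0.03, [(-162.0, '+'), (-151.3, '-'), (-115.7, '+'), (-110.1, '-')]), (0.08, [(-116.6, '+'), (-109.8, '-'), (-94.4, '+')])]
  key pk [(-117.6, '+'), (-105.0, '-'), (-77.4, '+'), (-46.1, '-'), (-4.3, '+'), (57.8, '-')]
after spanner [(-0.03, [(-160.8, '+'), (-149.0, '-'), (-115.2, '+'), (-107.6, '-')]), (0.03, [(-161.1, '+'), (-148.9, '-'), (-115.2, '+'), (-107.1, '-')]), (0.08, [(-114.6, '+'), (-106.9, '-'), (-93.1, '+'), (-88.5, '-'), (-85.6, '+')])]
  key pk [(-115.5, '+'), (-103.7, '-'), (-76.2, '+'), (-42.9, '-'), (-3.4, '+'), (61.0, '-')]
now [(-0.03, []), (0.03, [(-140.1, '+'), (-131.9, '-'), (-96.8, '+'), (-87.9, '-')]), (0.08, [(-138.2, '+'), (-136.5, '-'), (-96.6, '+'), (-88.7, '-')])]
  key pk [(-94.6, '+'), (-84.9, '-'), (-57.6, '+'), (-25.2, '-'), (15.1, '+'), (79.5, '-')]
t0 [(-0.03, [(-158.3, '+'), (-148.0, '-'), (-96.5, '+'), (-92.2, '-')]), (0.0, [(-158.2, '+'), (-148.1, '-'), (-96.4, '+'), (-92.4, '-')]), (0.03, [(-158.1, '+'), (-147.8, '-'), (-96.5, '+'), (-91.9, '-')])]
b2 [(-0.03, [(-155.0, '+'), (-146.0, '-'), (-95.5, '+'), (-89.4, '-')]), (0.0, [(-156.6, '+'), (-145.7, '-'), (-95.4, '+'), (-89.5, '-')]), (0.03, [(-156.6, '+'), (-145.6, '-'), (-95.4, '+'), (-88.9, '-')])]
now [(-0.03, [(-138.5, '+'), (-127.8, '-')]), (0.0, [(-138.3, '+'), (-128.4, '-')]), (0.03, [(-138.2, '+'), (-128.0, '-')])]
```

Run:
```python
from orth import *
o=np.array([.6,-.19]);c,s=np.cos(np.radians(-2.2)),np.sin(np.radians(-2.2))
A0=cv2.imread('pics/top0.png')
xs,ys,g=ortho('top',A0,o,np.radians(-2.2),.125,(.05,.18),(-.13,.12))
for y in(-.08,0,.08): print('chest lip z.125',[(float(a),b) for a,b in edges(xs,g[:,abs(ys-y)<.01].mean(1),100)])
# now-pocket edges from both views (beam col & arm)
A1=np.load('a3.npy');B1=np.load('b3.npy');B0=cv2.imread('pics/side0.png')
for n,im0,im in(('side',B0,B1),('top',A0,A1)):
  for t,i in(('t0',im0),('now',im)):
    xs,ys,g=ortho(n,i,o,np.radians(-2.2),.082,(-.12,.12),(-.14,.14))
    print(n,t,'cal beam col',[(float(a),b) for a,b in edges(xs,g[:,abs(ys+.0795)<.004].mean(1),100)],'key',[(float(a),b) for a,b in edges(xs,g[:,abs(ys-.005)<.004].mean(1),100)])
```

```text
chest lip z.125 [(66.7, '-'), (110.2, '+'), (134.7, '-')]
chest lip z.125 [(110.5, '+'), (135.0, '-')]
chest lip z.125 [(110.9, '+'), (135.6, '-')]
side t0 cal beam col [(-91.6, '+'), (-7.9, '-'), (32.2, '+'), (80.4, '-')] key [(-91.3, '+'), (-79.0, '-'), (-69.8, '+'), (-42.4, '-'), (-3.2, '+'), (58.5, '-')]
side now cal beam col [(-117.7, '-'), (-70.9, '+'), (10.6, '-'), (55.2, '+'), (100.8, '-')] key [(-117.1, '-'), (-70.7, '+'), (-57.9, '-'), (-48.7, '+'), (-22.7, '-'), (16.5, '+'), (79.6, '-')]
top t0 cal beam col [(-118.0, '+'), (-105.2, '-'), (-97.6, '+'), (-9.9, '-'), (31.2, '+'), (78.9, '-')] key [(-117.6, '+'), (-105.0, '-'), (-77.4, '+'), (-46.1, '-'), (-4.3, '+'), (57.8, '-')]
top now cal beam col [(15.8, '+'), (18.0, '-'), (80.3, '+'), (90.1, '-')] key [(-94.6, '+'), (-84.9, '-'), (-57.6, '+'), (-25.2, '-'), (15.1, '+'), (79.5, '-')]
```

Call:
play_rows(series="0 0 0 -8.5 255;0.002 0 0 -17 255;0.004 0 0 -25.5 255;0.006 0 0 -34 255;0.0085 -0.0006 0 -42.5 255;0.0085 -0.0006 0 -51 255;0.0085 -0.0006 0 -59.5 255;0.0085 -0.0006 0 -68.1 255")

```text
time_s: 27.1
ee_pos: [0.6282, -0.2706, 0.1663]
tcp_rot: [1.0, -0.021, -0.0, -0.0]
ft_force: [0.3, 0.6, -2.0]
width: 0.0214
gripper_force: 59.3
```

Call:
play_rows(series="0 0 -0.02 0 255;0 0 -0.04 0 255;0 0 -0.055 0 255;0 0 -0.06 0 255;0 0 -0.064 0 255;0 0 -0.068 0 255;0 0 -0.071 0 255;0 0 -0.071 0 255")

```text
time_s: 27.9
ee_pos: [0.6283, -0.2707, 0.0955]
tcp_rot: [1.0, -0.018, 0.0, 0.0]
ft_force: [-0.3, 0.9, -1.1]
width: 0.0219
gripper_force: 59.3
```

```bash
python3 st.py
```

```text
27.9 [ 0.6283 -0.2707  0.0955] F [-0.3  0.9 -1.1] M [ 0.04 -0.01  0.  ]
-0.1 contact ry -0.049 rx 0.033
-0.2 contact ry -0.134 rx 0.061
```

In: below the rim without force. Lower gently to the floor and release.

Call:
play_rows(series="0 0 -0.002 0 255;0 0 -0.004 0 255;0 0 -0.005 0 255;0 0 -0.006 0 255;0 0 -0.007 0 255;0 0 -0.0075 0 255;0 0 -0.0075 0 255;0 0 -0.0075 0 255")

```text
time_s: 28.7
ee_pos: [0.6283, -0.2707, 0.0879]
tcp_rot: [1.0, -0.018, 0.0, 0.0]
ft_force: [-0.2, 0.9, -2.2]
width: 0.0217
gripper_force: 59.3
```

Call:
play_rows(series="0 0 -0.0005 0 255;0 0 -0.001 0 255;0 0 -0.001 0 200;0 0 -0.001 0 185;0 0 -0.001 0 175;0 0 -0.001 0 165;0 0 -0.001 0 158;0 0 -0.001 0 155")

```text
time_s: 29.5
ee_pos: [0.6282, -0.2706, 0.0866]
tcp_rot: [1.0, -0.018, -0.0, -0.0]
ft_force: [-0.2, 0.3, 1.2]
width: 0.0333
gripper_force: 0.0
```

Call:
play_rows(series="0 0 0.01 0 155;0 0 0.03 0 155;0 0 0.07 0 155;0 0 0.11 0 120;-0.01 0.045 0.115 -8 120;-0.02 0.09 0.115 -11.8 120;-0.03 0.138 0.115 -11.8 120;-0.041 0.185 0.115 -11.8 120")

```text
time_s: 30.3
ee_pos: [0.5871, -0.0842, 0.2031]
tcp_rot: [0.993, -0.121, 0.001, -0.0]
ft_force: [0.2, 0.7, 1.0]
width: 0.0453
gripper_force: 0.0
```

Call:
play_rows(series="-0.011 0.048 0 0 120;-0.022 0.096 0 0 120;-0.033 0.144 0 0 120;-0.044 0.192 0 0 120;-0.055 0.24 0 0 120;-0.066 0.288 0 0 120;-0.077 0.336 0 0 120;-0.088 0.384 0 0 120")

```text
time_s: 31.1
ee_pos: [0.4988, 0.3004, 0.203]
tcp_rot: [0.993, -0.12, 0.001, -0.0]
ft_force: [0.9, -0.3, 0.6]
width: 0.045
gripper_force: 0.0
```

Call:
play_rows(series="-0.016 0.049 0 0 120;-0.016 0.064 0 0 120;-0.016 0.064 -0.05 0 120;-0.016 0.064 -0.1 0 120;-0.016 0.064 -0.14 0 120;-0.016 0.064 -0.15 0 120;-0.016 0.064 -0.15 0 120;-0.016 0.064 -0.15 0 120")

```text
time_s: 31.9
ee_pos: [0.4852, 0.3632, 0.0541]
tcp_rot: [0.993, -0.121, 0.002, -0.001]
ft_force: [0.2, 0.2, 0.7]
width: 0.0451
gripper_force: 0.0
```

```bash
python3 st.py | head -1
cat > dr.py <<'E'
from orth import *
o=np.array([.6,-.19]);A0=cv2.imread('pics/top0.png');B0=cv2.imread('pics/side0.png')
np.save('a4.npy',A);np.save('b4.npy',B)
for n,im0,im in(('top',A0,A),('side',B0,B)):
  for t,i in(('t0',im0),('now',im)):
    xs,ys,g=ortho(n,i,o,np.radians(-2.2),.082,(-.12,.12),(-.14,.14))
    print(n,t,'key',[(float(a),b) for a,b in edges(xs,g[:,abs(ys-.005)<.004].mean(1),100)],[(float(a),b) for a,b in edges(ys,g[(xs>.03)&(xs<.05)].mean(0),100)])
E
python3 dr.py; python3 hv.py top 325 175 430 250
```

```text
31.9 [0.4852 0.3632 0.0541] F [0.2 0.2 0.7] M [ 0.02 -0.01  0.01]
top t0 key [(-117.6, '+'), (-105.0, '-'), (-77.4, '+'), (-46.1, '-'), (-4.3, '+'), (57.8, '-')] [(-97.8, '+'), (-63.6, '-'), (-3.2, '+'), (12.7, '-'), (86.6, '+'), (108.2, '-')]
top now key [(-97.2, '+'), (-84.2, '-'), (-58.1, '+'), (-24.8, '-'), (15.2, '+'), (79.5, '-')] [(-95.7, '+'), (-66.6, '-'), (-3.7, '+'), (14.0, '-'), (89.3, '+'), (105.8, '-')]
side t0 key [(-91.3, '+'), (-79.0, '-'), (-69.8, '+'), (-42.4, '-'), (-3.2, '+'), (58.5, '-')] [(-95.3, '+'), (-67.6, '-'), (-2.5, '+'), (10.4, '-'), (87.9, '+'), (103.9, '-')]
side now key [(-116.0, '-'), (-71.6, '+'), (-57.3, '-'), (-49.9, '+'), (-20.4, '-'), (15.6, '+'), (80.4, '-')] [(-106.3, '+'), (-68.7, '-'), (-3.6, '+'), (11.3, '-'), (84.1, '+'), (103.6, '-')]
32.0 [0.4858 0.3637 0.055 ] -13.87 0.0449744850713498 [ 0.4  0.2 -0.4]
175 ------------+++++++++++++++++++++++++++++++++++++++++++++##############+#+###########################++-+
176 ---........-..------------------------------++++++++++++++++++++++++++++++++++#######################++++
177 ---..........
[... 7312 characters left out ...]
-----------------------------+++++++++++
244 ##################+#+#++#####+++++++++###++++++++++++++++++++++++++++++++++++++--------------++++++++++++
245 ++#+######################################++++#++++++++++++++++++++#+#+++++++++++++++++++++++++++++++++++
246 ++++++++++++++++++++++++++++++++++#++#+++++#+##+++#+#++++++##+++#+####+++++++++++++++++++++++++++++++++++
247 -----+--++--+----+-++-+++++++++++++++++++++++++++++++++++++++++++++++#++#++#+++#+++#+++++++++++++++++++++
248 ++++++++++++---------------++------++-+---+---+---+++++++++++++++++++++++++++++++++++++++++++++++++++++++
249 +++++++++++++-------------++++---------------------------+----+-+++++++++++++++++++++++++++++++++++++++++
```

Call:
play_rows(series="0 0 -0.02 0 140;0 0 -0.035 0 140;0 0 -0.045 0 140;0 0 -0.0485 0 140;0 0 -0.0485 0 255;0 0 -0.0485 0 255;0 0 -0.0485 0 255;0 0 -0.0485 0 255", squeeze=60)

```text
time_s: 32.85
ee_pos: [0.4836, 0.3626, 0.0038]
tcp_rot: [0.993, -0.12, 0.0, -0.0]
ft_force: [-0.9, 0.2, 1.0]
width: 0.0091
gripper_force: 58.8
```

Call:
play_rows(series="0 0 0.01 0 255;0 0 0.04 0 255;0 0 0.08 0 255;0 0 0.12 8.5 255;0.004 -0.02 0.16 17 255;0.009 -0.045 0.18 25.5 255;0.014 -0.07 0.18 34 255;0.019 -0.095 0.18 42.5 255")

```text
time_s: 33.65
ee_pos: [0.5028, 0.2668, 0.1855]
tcp_rot: [0.968, 0.251, 0.001, -0.0]
ft_force: [-0.7, 0.0, -2.7]
width: 0.0092
gripper_force: 58.8
```

Call:
play_rows(series="0.005 -0.025 0 8.5 255;0.01 -0.05 0 17 255;0.015 -0.075 0 25.5 255;0.02 -0.1 0 34 255;0.025 -0.125 0 42.5 255;0.03 -0.15 0 51 255;0.036 -0.18 0 59.5 255;0.042 -0.21 0 68 255")

```text
time_s: 34.45
ee_pos: [0.5439, 0.0563, 0.1838]
tcp_rot: [0.662, 0.749, 0.0, 0.0]
ft_force: [0.6, -0.6, -2.6]
width: 0.0089
gripper_force: 58.8
```

Call:
play_rows(series="0.006 -0.03 0 8.5 255;0.012 -0.06 0 17 255;0.018 -0.09 0 25.5 255;0.024 -0.12 0 34 255;0.03 -0.15 0 42.5 255;0.036 -0.18 0 51 255;0.042 -0.21 0 59.5 255;0.0498 -0.2416 0 68 255")

```text
time_s: 35.25
ee_pos: [0.5936, -0.1852, 0.1837]
tcp_rot: [0.13, 0.991, 0.0, -0.0]
ft_force: [0.6, 0.5, -2.5]
width: 0.0088
gripper_force: 58.8
```

Call:
play_rows(series="0 0 0 8.5 255;0 0 0 13.3 255;0 0 0 13.3 255;0 0 -0.02 13.3 255;0 0 -0.04 13.3 255;0 0 -0.06 13.3 255;0 0 -0.06 13.3 255;0 0 -0.06 13.3 255")

```text
time_s: 36.05
ee_pos: [0.5937, -0.1839, 0.1233]
tcp_rot: [0.018, 1.0, 0.0, -0.0]
ft_force: [-0.3, -0.8, -2.5]
width: 0.009
gripper_force: 58.8
```

```bash
python3 dr.py | grep 'side now'; python3 hv.py side 310 135 400 222
```

```text
side now key [(-116.7, '-'), (-70.3, '+'), (-58.6, '-'), (-49.1, '+'), (-21.9, '-'), (16.4, '+'), (79.7, '-')] [(-104.7, '+'), (-71.0, '-'), (-3.0, '+'), (10.7, '-'), (84.6, '+'), (102.9, '-')]
36.15 [ 0.5951 -0.1845  0.1249] 177.93 0.008890558940662175 [-0.8  0.3 -2.6]
135 .....................................---..-------........-++++++++++++++++++++++++++++++++
136 .........................................................-++++++++++++++++++++++++++++++++
137 .........................................................-++++++++++++++++++++++++++++++++
138 .........................................................-++++++++++++++++++++++++++++++++
139 .........................................................-++++++++++++++++++++++++++++++++
140 .........................................................-++++++++++++++++++++++++++++++++
141 .........................................................-++++++++++++++++++++++++++++++++
142 .........................................................+++++++++++++++++++++++++++++++++
143 .........................................................++++++++
[... 6735 characters left out ...]
............------++++#####+++--+++
215 ....---........-++###############+-.--+++##++----......-.........------+++++####++---+++++
216 .....----.....-+++################+++++##+++---....-...........-------+++######++-----++++
217 ......----...-++++########+++######++##+++---...----....-.....------++++#####++-------++++
218 ........---..-++++#######++++++#######++-----...-----......-------+++++####++------------+
219 .........---.-++++#######++++++#####+++----..-.--+#++--....------++++####+++--------------
220 ..........-----++++########++#####+++----.-...---+###+---------++++#####++----------------
221 ...........------+++#############++-------..-.---+####+------+++++####++------------------
```

```bash
python3 - <<'E'
from h import *
a=np.radians(-2.1);c,s=np.cos(a),np.sin(a)
def P(m,x,y,z):return proj('side',[[m[0]+(c*x-s*y)/1000,m[1]+(s*x+c*y)/1000,z]])[0].round(1)
m=(.5951,-.1845);b=.1211
print('tool sq end top',[P(m,x,y,b+.0105).tolist() for x,y in((81.8,4.5),(81.8,-4.5),(66.8,4.5),(66.8,-4.5))],'bar ends',P(m,-39,48,b+.006),P(m,-39,-48,b+.006))
p=(.5946,-.1843);print('pocket far: floor -y',P(p,85,-10,.082),'rim +y',P(p,85,10,.092),'recess',P(p,22,10,.082),P(p,22,-10,.082))
E
python3 st.py|head -1
```

```text
tool sq end top [[328.8, 168.9], [331.2, 167.7], [332.4, 171.4], [334.9, 170.2]] bar ends [347. 198.] [373.2 183.4]
pocket far: floor -y [331.6 180.8] rim +y [326.3 180.7] recess [341.4 194.4] [346.7 191.4]
36.2 [ 0.5952 -0.1846  0.1251] F [-0.6 -0.7 -2.9] M [ 0.02 -0.03 -0.01]
```

Call:
play_rows(series="0 0 -0.01 0 255;0 0 -0.018 0 255;0 0 -0.022 0 255;0 0 -0.025 0 255;0 0 -0.027 0 255;0 0 -0.029 0 255;0 0 -0.03 0 255;0 0 -0.03 0 255")

```text
time_s: 37.0
ee_pos: [0.5939, -0.1842, 0.0939]
tcp_rot: [0.018, 1.0, 0.0, -0.0]
ft_force: [-1.6, 0.6, 2.9]
width: 0.009
gripper_force: 59.3
```

```bash
python3 st.py
```

```text
37.0 [ 0.5939 -0.1842  0.0939] F [-1.6  0.6  2.9] M [ 0.15  0.62 -0.06]
-0.1 contact ry 0.017 rx -0.09
-0.2 contact ry 0.005 rx -0.06
```

Call:
play_rows(series="0 0 0.003 0 255;0 0 0.005 0 255;0.002 0 0.005 0 255;0.0025 0 0.005 0 255;0.0025 0 0.003 0 255;0.0025 0 0.001 0 255;0.0025 0 0 0 255;0.0025 0 0 0 255")

```text
time_s: 37.8
ee_pos: [0.5961, -0.1841, 0.0927]
tcp_rot: [0.018, 1.0, 0.0, -0.0]
ft_force: [0.2, 0.1, -2.6]
width: 0.0089
gripper_force: 59.0
```

```bash
python3 st.py; python3 dr.py | grep now
```

```text
37.8 [ 0.5961 -0.1841  0.0927] F [ 0.2  0.1 -2.6] M [0.02 0.   0.02]
-0.1 contact ry -0.02 rx 0.073
-0.2 contact ry 0.003 rx 0.136
top now key [(-26.5, '+'), (-20.5, '-')] [(-102.3, '+'), (-83.3, '-'), (89.2, '+'), (105.8, '-')]
side now key [(-116.6, '-'), (-70.4, '+'), (-58.5, '-'), (46.3, '+'), (48.3, '-'), (70.0, '+'), (80.0, '-')] [(-104.1, '+'), (-84.4, '-'), (5.1, '+'), (8.3, '-'), (84.7, '+'), (102.9, '-')]
```

Now it slips in freely; lower to the floor.

Call:
play_rows(series="0 0 -0.002 0 255;0 0 -0.003 0 255;0 0 -0.004 0 255;0 0 -0.005 0 255;0 0 -0.006 0 255;0 0 -0.0065 0 255;0 0 -0.007 0 255;0 0 -0.007 0 255")

```text
time_s: 38.7
ee_pos: [0.5965, -0.1842, 0.0862]
tcp_rot: [0.018, 1.0, 0.0, -0.0]
ft_force: [-0.4, 0.9, -2.4]
width: 0.0089
gripper_force: 59.0
```

```bash
python3 st.py
```

```text
38.7 [ 0.5965 -0.1842  0.0862] F [-0.4  0.9 -2.4] M [-0.    0.01  0.02]
-0.1 contact ry 0.415 rx -0.111
-0.2 contact ry 0.818 rx -0.29
```

Call:
play_rows(series="0 0 -0.0005 0 255;0 0 -0.001 0 255;0 0 -0.001 0 255;0 0 -0.001 0 225;0 0 -0.001 0 215;0 0 -0.001 0 205;0 0 -0.001 0 195;0 0 -0.001 0 192")

```text
time_s: 39.5
ee_pos: [0.5967, -0.1843, 0.0854]
tcp_rot: [0.018, 1.0, -0.0, 0.0]
ft_force: [-0.1, -0.5, -0.3]
width: 0.0211
gripper_force: 0.0
```

Call:
play_rows(series="0 0 0.005 0 192;0 0 0.015 0 192;0 0 0.035 0 192;0 0 0.075 0 192;-0.03 0 0.115 0 192;-0.07 0 0.13 0 220;-0.11 0 0.13 0 255;-0.15 0 0.13 0 255")

```text
time_s: 40.3
ee_pos: [0.4461, -0.1846, 0.2175]
tcp_rot: [0.018, 1.0, -0.001, 0.002]
ft_force: [-0.6, -0.5, 0.6]
width: -0.0
gripper_force: 0.0
```

```bash
python3 dr.py | grep now; python3 hv.py side 310 160 400 222
```

```text
top now key [(-116.7, '+'), (-96.4, '-'), (-67.8, '+'), (-65.9, '-'), (58.3, '+'), (79.2, '-')] [(-95.5, '+'), (-66.9, '-'), (89.4, '+'), (105.5, '-')]
side now key [(-116.3, '-'), (-71.2, '+'), (-57.4, '-'), (66.9, '+'), (82.1, '-')] [(-105.5, '+'), (-69.0, '-'), (84.4, '+'), (103.3, '-')]
40.4 [ 0.4413 -0.1831  0.215 ] 177.87 0.0002665004702181124 [-1.1  0.4 -0.2]
160 .....--++###########++--...................................--+++++++++--++++--............
161 ..---++###########++--......................................---++++++----++--.............
162 --+++###########++--............................-----.........--+++++-.--+--..............
163 -+############++--........................--..-++###+-..........--+++-.-----...--.........
164 ############++--........................-++++++######-...........-----..---.....-.........
165 ##########++--........................-++###########+-.............---....................
166 ########++--........................-++############+-.....................................
167 ######++--........................--+#############+-..........
[... 4458 characters left out ...]
----.--.----------++++#####++++++++
215 ...-----.......-++###############+----+#####++----.--------------------++++######++-++++++
216 ....-----.....-+++################+++#####++-------------------------++++######++---++++++
217 ......----...-++++########+++############++------------------------+++++#####+++-----+++++
218 .......----..-+++########+++++#########++---------+---------------++++#####+++---------+++
219 .......-.-----++++#######+++++#######++----------+##+------------+++######++------------+-
220 .........------+++#########++######++------------####+---------++++#####+++---------------
221 -..........------++###############++-------------+#####+-----++++#####+++-----------------
```

Call:
play_rows(series="-0.015 0.003 0 0 255;-0.0315 0.003 0 0 255;-0.0315 0.003 -0.04 0 255;-0.0315 0.003 -0.08 0 255;-0.0315 0.003 -0.115 0 255;-0.0315 0.003 -0.13 0 255;-0.0315 0.003 -0.13 0 255;-0.0315 0.003 -0.13 0 255")

```text
time_s: 41.25
ee_pos: [0.4166, -0.1818, 0.086]
tcp_rot: [0.018, 1.0, -0.0, 0.001]
ft_force: [-0.2, -1.0, -0.6]
width: 0.0001
gripper_force: 0.0
```

Call:
play_rows(series="0.01 0 0 0 255;0.018 0 0 0 255;0.024 0 0 0 255;0.03 -0.001 0 0 255;0.036 -0.001 0 0 255;0.044 -0.002 0 0 255;0.054 -0.002 0 0 255;0.066 -0.002 0 0 255")

```text
time_s: 42.05
ee_pos: [0.4807, -0.1835, 0.085]
tcp_rot: [0.018, 1.0, -0.0, -0.001]
ft_force: [-4.3, -2.8, 0.4]
width: -0.0
gripper_force: 2.0
```

Call:
play_rows(series="0.012 0 0 0 255;0.024 -0.001 0 0 255;0.036 -0.001 0 0 255;0.048 -0.002 0 0 255;0.06 -0.002 0 0 255;0.072 -0.003 0 0 255;0.082 -0.003 0 0 255;0.09 -0.003 0 0 255")

```text
time_s: 42.85
ee_pos: [0.5721, -0.1863, 0.0852]
tcp_rot: [0.018, 1.0, -0.0, 0.0]
ft_force: [-4.0, -1.7, -0.8]
width: 0.0001
gripper_force: 1.8
```

```bash
python3 st.py|head -1
python3 - <<'E'
from h import *
A=viewer.get_image('top');S=cv2.cvtColor(A,cv2.COLOR_BGR2HSV)
for y in range(165,250,2): print(y,''.join('#' if v>130 and s_<45 else '+' if v>100 else '-' if v>60 else '.' for v,s_ in zip(S[y,318:435,2],S[y,318:435,1])))
E
```

```text
42.85 [ 0.5721 -0.1863  0.0852] F [-4.  -1.7 -0.8] M [-0.38  0.61  0.01]
165 +++++######--...-....................................................................................-+#####+++++++++
167 +++++######++++++++++++-------------------------..-..--..............................................-+#####+++++++++
169 ++++#####################################################+########+#+++++++++++-+++++---+-------------+#####+++++++++
171 ++++########################################################################################################+++++++++
173 ++++#########################################################################################################++++++++
175 ++++-----------++++++++++++++++++++++++++++#++#+##+#+++++###################################################++-+++++-
177 ++++------....-.-....------.................-.---------------------------------++++++++++++++++++++#+#######+++--++-+
179 ++++------..........--++++-.......................--+------...................-------.................------+++++++++
181 ++++++----..........-+####+-...................
[... 3518 characters left out ...]
+++++-+----------------------------------+------------++++---+++++++++++++++++++++++++++++
241 +++++++++++++++++++++++++++++---+------------------------------------------------++++--++++++++++++++++++++++++++++++
243 ++++++++++++++++++++++++++++----------------------------------------------------+++++--++++++++++++++++++++++++++++++
245 ++++++++++++++++++++++++++++---------------------------------------------------++++---+++++++++++++++++++++++++++++++
247 +++++++++++++++++++++++++++---------------------------------------------------+++++--++++++++++++++++++++++++++++++++
249 +++++++++++++++++++++++++++++------------------------------------------------++++++++++++++++++++++++++++++++++++++++
```

Call:
play_rows(series="0.01 0 0 0 255;0.02 -0.001 0 0 255;0.03 -0.001 0 0 255;0.04 -0.002 0 0 255;0.047 -0.002 0 0 255;0.053 -0.002 0 0 255;0.058 -0.002 0 0 255;0.062 -0.002 0 0 255")

```text
time_s: 43.7
ee_pos: [0.6336, -0.1886, 0.0855]
tcp_rot: [0.018, 1.0, -0.0, 0.0]
ft_force: [-3.9, -1.8, 1.7]
width: -0.0005
gripper_force: 1.7
```

Call:
play_rows(series="0.004 0 0 0 255;0.007 0 0 0 255;0.01 0 0 0 255;0.013 0 0 0 255;0.016 -0.001 0 0 255;0.018 -0.001 0 0 255;0.02 -0.001 0 0 255;0.02 -0.001 0 0 255")

```text
time_s: 44.5
ee_pos: [0.6491, -0.1887, 0.0853]
tcp_rot: [0.018, 1.0, 0.001, -0.005]
ft_force: [-12.5, -0.3, 8.3]
width: 0.0001
gripper_force: 6.2
```

Call:
play_rows(series="-0.006 0 0 0 255;-0.015 0 0 0 255;-0.03 0 0 0 255;-0.06 0 0 0 255;-0.1 0 0.02 0 255;-0.14 0 0.06 0 255;-0.18 0 0.1 0 255;-0.22 0 0.14 0 255")

```text
time_s: 45.3
ee_pos: [0.4462, -0.1889, 0.2125]
tcp_rot: [0.018, 1.0, -0.0, 0.001]
ft_force: [0.4, -1.2, 0.5]
width: 0.0003
gripper_force: 0.0
```

```bash
python3 st.py|head -1
python3 - <<'E'
from orth import *
o=np.array([.6,-.19])
for n,im in(('top',A),('side',B)):
  xs,ys,g=ortho(n,im,o,np.radians(-2.2),.094,(-.0,.16),(-.1,.1))
  print(n,[(y,[(float(a),b) for a,b in edges(xs,g[:,abs(ys-y)<.01].mean(1),130)]) for y in(-.03,0,.03)])
B0=cv2.imread('pics/side0.png')
xs,ys,g=ortho('side',B0,o,np.radians(-2.2),.094,(-.19,-.05),(-.1,.1));print('t0',[(float(a),b) for a,b in edges(xs,g[:,abs(ys)<.01].mean(1),130)])
E
```

```text
45.3 [ 0.4462 -0.1889  0.2125] F [ 0.4 -1.2  0.5] M [-0.04  0.04  0.03]
top [(-0.03, [(59.4, '+'), (68.4, '-'), (124.2, '+'), (141.9, '-')]), (0, [(60.0, '+'), (69.1, '-'), (79.4, '+'), (81.9, '-'), (110.3, '+'), (112.5, '-'), (125.0, '+'), (140.8, '-')]), (0.03, [(59.9, '+'), (69.1, '-'), (110.9, '+'), (113.3, '-'), (129.0, '+'), (141.1, '-')])]
side [(-0.03, [(60.9, '+'), (74.6, '-'), (128.3, '+'), (135.6, '-'), (145.9, '+')]), (0, [(60.4, '+'), (75.4, '-'), (128.6, '+'), (135.4, '-'), (145.9, '+')]), (0.03, [(54.9, '+'), (74.6, '-'), (128.8, '+'), (135.7, '-'), (146.2, '+')])]
t0 [(-158.9, '+'), (-147.5, '-'), (-97.9, '+'), (-90.9, '-'), (-75.7, '+'), (-65.2, '-')]
```

Call:
play_rows(series="0 0 0 0 255;0 0 0 0 255;0 0 0 0 255;0 0 0 0 255;0 0 0 0 255;0 0 0 0 255;0 0 0 0 255;0 0 0 0 255")

```text
time_s: 46.2
ee_pos: [0.447, -0.1892, 0.2112]
tcp_rot: [0.018, 1.0, 0.0, -0.0]
ft_force: [0.2, -0.2, 0.7]
width: -0.0004
gripper_force: 0.0
```

```bash
python3 -c "
from bench import job
print(job.hand_in())"
```

```text
the job is handed in; nothing more can be done
None
```

I handed the job in at 46 s of the 72 allowed: the spanner, caliper and chuck key each looked flat in their own pockets before I shut the drawer. I pushed it shut slowly to its stop and the robot is clear, but the hand-in returned no verdict.

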